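# Load the second tube and mount the tray on the shaker

## Task

Lay the loose sample tube from the clear cradle lengthwise over the empty clip of the shaker tray and push it down past the sprung jaw until it sits fully home in its forks with the jaw closed over it. Then carry the loaded tray level over to the shaker, slide it over the locating pin, square with the deck, until it drops on, and press it fully down against the sprung collar until it sits flush on the deck. Finish while still holding the tray pressed down, so that I can do up the lock screw; do not let go, and leave the other tube in its clip and everything else on the bench where it is.

Things in the scene. Friction and masses are not known exactly. Their poses are not given: they have to be found in the camera images.
- tube_mid (a point): Loose white sample tube, 120 mm long, blue screw cap, pointed foot, lying level in the clear cradle. Point: its middle, on the axis, 36 mm above the bench. x along the tube to the cap. Body 29 mm in diameter from x = -47 to 47 mm, cap 34 mm beyond, cone at the other end. 40 to 80 g. Grip it from above across its middle 40 mm. Either end may point either way in the clip.
- cradle: Fixed clear tube cradle 110 (x) x 60 (y) mm, holding the loose tube along its x. Origin: centre of the underside. End walls 6 mm thick at x = +-36 mm reach 36 mm up; between them fingers have free room down to a 4 mm base.
- tray: Loose shaker tray on the bench: aluminium plate 150 (x) x 180 (y) x 8 mm, arch handle over its middle, a tube clip along x on either side. Origin: centre of the underside; z up. It fits the shaker either way round (turned 180 degrees). 0.27 to 0.37 kg without tubes.
- tray_grip (a point): Middle of the tray's handle bar, 76 mm above the tray's underside; the tray's axes. Black bar 73 mm long (x), 14 mm wide (y), 12 mm high, top 82 mm above the underside, on two legs. Tubes and clips beside it reach 57 mm above the underside, no nearer than 41 mm to its middle plane. Grip it from above across its width.
- tray_bore (a point): Centre of the locating hole at the tray's underside, straight below the handle bar, which hides it from above. Through hole 16 mm in diameter; the tray's axes. Two slots at tray x = +-55 mm, 25 mm long (x) and 19 mm wide (y), take the shaker's drive dogs.
- clip_seat (a point): Where the tube's middle lies when home in the empty clip: 42 mm above the tray's underside, 62 mm to -y of the handle; tray axes, tube along x. Forks at x = +-27 mm, 6 mm thick: bed 14.5 mm below this point, prongs 30.6 mm apart with rounded tips 8 mm (inner) and 3 mm (outer) above it. From x = -23 to 23 mm fingers have free room down to 17 mm above the tray's underside.
- jaw (a joint): Sprung jaw on the outer (-y) side of the empty clip, arms at x = +-33 mm: 0 closed, up to about 0.1 rad outwards as the tube passes, 0 again over the seated tube. Its round noses (radius 4 mm) stand 10 mm above the seat, 16 mm out from the tube's axis: the tube meets them with its middle about 19 mm above the seat. A straight push of 5 to 14 N takes it past them.
- tube_full_mid (a point): Middle of the other tube, of the same kind, already home in the tray's other clip. It must stay there.
- full_seat (a point): Seat of that other clip, 62 mm to +y of the handle, 42 mm above the tray's underside; the tray's axes.
- jaw_full (a joint): Jaw of that other clip: 0 closed, grows outwards, rad.
- shaker: Shaker fixed to the bench: white housing 200 (x) x 180 (y) mm, front panel to -x, square aluminium deck 160 (x) x 150 (y) mm on top, 75 mm above the bench. Origin: centre of the underside. A lug with the lock screw, 24 mm wide, stands at the deck's front edge (x = -84 to -94 mm), up to 15 mm above the deck.
- pin_base (a point): Foot of the steel locating pin, in the middle of the deck and on its surface; the shaker's axes, z up. Pin 13 mm in diameter, 18 mm high, tapered to 6 mm over its last 5 mm. Two drive dogs, 8 mm in diameter and 5 mm high, at x = +-55 mm enter the tray's slots if tray x lies along shaker x (either way round) within 5 degrees.
- collar (a joint): Travel in m of the sprung black collar (42 mm in diameter) round the pin: 0 raised, its top 6 mm above the deck; 0.006 flush with the deck. It carries the loaded tray without sinking far; pressing the tray flush takes a further 6 to 11 N, and it rises again if let go.
- bottle_a: Bystander: clear bottle with a blue cap, 64 mm in diameter, 135 mm high, behind the tray. Origin under its centre.
- bottle_b: Bystander: white bottle, 48 mm in diameter, 100 mm high, behind the tray. Origin under its centre.
- beaker: Bystander: glass beaker, 68 mm in diameter, 85 mm high. Origin under its centre.
- slide_box: Bystander: low box of slides, 87 x 67 x 35 mm, on the robot's side of the bench. Origin under its centre.
- marker: Bystander: marker pen, 126 mm long, 13 mm high, lying on the robot's side of the tray.
- spatula: Bystander: flat steel spatula, 165 mm long, 4 mm high, lying on the bench.
- tip_box: Bystander: box of pipette tips, 120 x 85 x 57 mm. Origin under its centre.
Things that resemble listed ones, but are neither listed nor needed, are in the scene too. Leave any orange or red look-alike of the part that bears tube_full_mid alone.

How it is judged:
By the outcome, as a careful person would: the job done as asked, in the order asked, and still so for the second after the job is handed in, while the arm keeps its last pose, push and grip.
It also fails if it takes over 61 s, if anything falls off the work surface, if the arm or the gripper's body presses on something with over 40 N, if the wrist force passes 120 N, or if a joint passes its speed limit or range.

## Robot

A 6-joint arm with a two-finger parallel gripper is mounted at the origin on the work surface. World frame = base frame: x ahead of the robot, y to its left, z up, the work surface at z = 0. Lengths are in m, angles in rad, forces in N, time in s.
With the tool pointing down it reaches from about 0.35 to 0.975 m from the base axis. Payload 4.9 kg.
Tool frame: the origin (TCP) lies midway between the tips of the shut fingers; the grasp point (between the pads) lies 19 mm behind it; z points along the fingers, y is the direction in which the jaws open and shut (so a half turn about z gives the same grasp; the last joint's range is limited). The gripper opens to 85 mm and grips with 20 to 120 N. Pads are 22 mm wide; open, the fingers measure 114 mm over their backs; the gripper's body (76 mm by 85 mm) begins 54 mm behind the grasp point. The pads swing forward as they close: fully open they stand 13 mm farther back than shut.
Start: joints at [0.994, 0.053, 1.613, -0, 1.476, -0.119], TCP at [0.276, 0.561, 0.231] pointing down, gripper open.
Joint ranges: [-3.01, 3.01], [-1.01, 2.22], [0.06, 2.58], [-1.02, 4.17], [0.09, 2.62], [-3.14, 3.14]. Speed limits (rad/s): [2.57, 2.57, 3.14, 3.14, 3.14, 3.14].

## Interface

Orientations are given as a unit quaternion [w, x, y, z].
In Python, from plant import manip gives the robot as it stands. The module is installed in compiled form; this text tells all that it offers.
- The arm moves only by the tool move_arm, never from a script. Its argument "rows" is a list of rows, each an object of numbers: "tx", "ty", "tz": the shift along the tool's x, y, z in m; "ax", "ay", "az": the turn, a rotation vector about the tool's x, y, z in degrees; "jaw": the closure in counts, from 0 (fully open) to 255 (shut). In form: [{"tx": .., "ty": .., "tz": .., "ax": .., "ay": .., "az": .., "jaw": ..}, ...]. A call has 1 to 12 rows; each row shifts and turns the pose as measured when the row begins, along the tool's axes as they then stand; what a row does not reach is not made up. A row lasts 1/10 s, in which the tool goes at most 50 mm and 8.59 degrees, less where a joint would pass 70% of its speed; a pose out of reach is approached as far as the arm can. A call with a gripper value outside its range is refused whole. The fingers move at their own pace and stop on an object; the grip force is fixed at half the most. Time passes only in rows, so rows that do not move let the fingers close. It gives the time, the measured TCP pose, the force and the opening at its end, in the units of the state.
- manip.state(): the state, without advancing time (a new reading comes with each control period).
- manip.grab_frame(name): name is "side" or "top"; returns a dict with "color" (420x560x3 uint8, red, green, blue), "intrinsics" (3x3 intrinsics, pixels), "R" (3x3) and "t" (3): a world point X has camera coordinates R X + t. Camera axes: x right, y down, z forward; pixel columns grow to the right and rows downward; lengths in m; the calibration is good to about 2 mm. A picture is of the moment at which its call begins. There is no depth.
- manip.job_done(): hands the job in, once; it reports no verdict.
The state is a dict: "time": time; "joint_pos": joint angles; "joint_vel": joint speeds; "joint_efforts": joint torques, N m; "tool_pos": TCP position; "tool_rot": TCP orientation; "contact_force": force on the tool from outside, world axes, zero at the start; "ft_torque": the same for the moment, N m; "gripper_width": opening from 0.0 (shut) to 1.0 (fully open).
Only numpy, scipy, OpenCV 4.12 (cv2) and the standard library are available. Lean on these libraries where they do the work, as an engineer would, in place of code of your own. Each camera call takes 0.05 s, during which the arm holds its last target.

## Working session

There is one attempt and no reset: what is moved stays moved. The work goes in short steps, Python scripts to look and compute and a tool call to move; the robot and the scene stay as the last step left them, time stands still between calls to the robot, and variables do not carry over. Pictures are saved under pics/ and viewed, and the job is handed in when it is done.

Besides the shell and the picture viewer there is one more tool, called after ">>>" as name([rows], argument=value, ...), one row to a line, values as JSON. move_arm: Moves the arm, as the interface text tells. Its arguments: {"type":"object","properties":{"rows":{"type":"array"}},"required":["rows"]}

```bash
mkdir -p pics; cat > h.py <<'E'
import numpy as np, cv2
from plant import manip
def save(name,img): cv2.imwrite('pics/'+name+'.png',img[:,:,::-1])
def ray(f,u,v):
    K,R,t=[np.array(f[k]) for k in('intrinsics','R','t')]
    o=-R.T@t; d=R.T@np.linalg.inv(K)@np.array([u,v,1.]); return o,d/np.linalg.norm(d)
def onz(f,u,v,z):
    o,d=ray(f,u,v); return o+d*(z-o[2])/d[2]
def proj(f,X):
    K,R,t=[np.array(f[k]) for k in('intrinsics','R','t')]
    p=K@(R@np.array(X)+t); return p[:2]/p[2]
E
python3 - <<'E'
from h import *
import pickle
for n in('top','side'):
    f=manip.grab_frame(n); save(n+'0',f['color']); pickle.dump(f,open(n+'0.pkl','wb'))
    print(n,f['intrinsics'],ray(f,280,210))
s=manip.state(); print(s)
E
```

```text
top [[424.0894824    0.         284.49033816]
 [  0.         424.0894824  214.3730777 ]
 [  0.           0.           1.        ]] (array([0.36134719, 0.09311463, 1.13777265]), array([ 0.11954447, -0.00821297, -0.99279488]))
side [[489.80565989   0.         283.73421922]
 [  0.         489.80565989 216.6078647 ]
 [  0.           0.           1.        ]] (array([0.38609934, 1.26932814, 0.85961346]), array([ 0.06319128, -0.84608958, -0.52928186]))
{'time': 0.1, 'joint_pos': array([ 9.94000947e-01,  5.33158078e-02,  1.61415908e+00,  3.97175684e-05,
        1.47601732e+00, -1.19012313e-01]), 'joint_vel': array([-0.00081453, -0.00174358, -0.00461859, -0.00134971,  0.00208106,
       -0.00115434]), 'joint_efforts': array([ 1.42325016e-04, -3.94905746e+01, -3.71362567e+01, -9.54621692e-05,
        3.96564908e-03,  1.81152825e-05]), 'tool_pos': array([0.27590985, 0.56016866, 0.23016906]), 'tool_rot': array([-3.42388179e-04,  2.26899853e-01,  9.73917632e-01, -8.86133302e-04]), 'contact_force': array([ 0.3336943 ,  0.3738867 , -0.21586548]), 'ft_torque': array([0.04856951, 0.00983563, 0.00115263]), 'gripper_width': 1.0016210677714918}
```

View pics/top0.png

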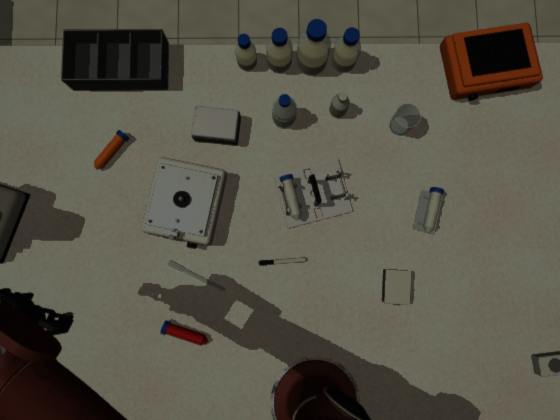

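View pics/side0.png

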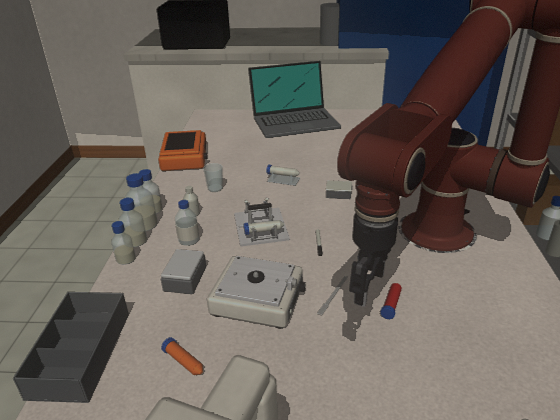

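The top view shows the loose white tube in the clear cradle at (432,210), the tray with its handle at (316,190), the full clip at (290,197), the empty clip at about (338,183), and the shaker at (183,201). There are three things that could be taken for the loose tube: the seated white tube at (290,197), the orange tube at (112,150) and the red tube at (184,333). I choose (432,210), the white one in the clear cradle.

```bash
python3 - <<'E'
from h import *
import pickle
f=pickle.load(open('top0.pkl','rb'));c=f['color']
def crop(c,x0,y0,w,h,s): 
    return np.clip(cv2.resize(c[y0:y0+h,x0:x0+w],None,fx=s,fy=s,interpolation=cv2.INTER_CUBIC).astype(float)*1.5,0,255).astype(np.uint8)
a=crop(c,270,150,95,85,6);b=crop(c,400,170,60,75,7);d=crop(c,135,150,100,105,5)
save('cA',a);save('cB',b);save('cD',d)
f=pickle.load(open('side0.pkl','rb'));c=f['color']
save('sA',crop(c,225,190,75,60,8));save('sD',crop(c,200,245,110,85,7)); save('sB',crop(c,255,155,60,40,8))
E
```

```text
(no output)
```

View pics/cA.png

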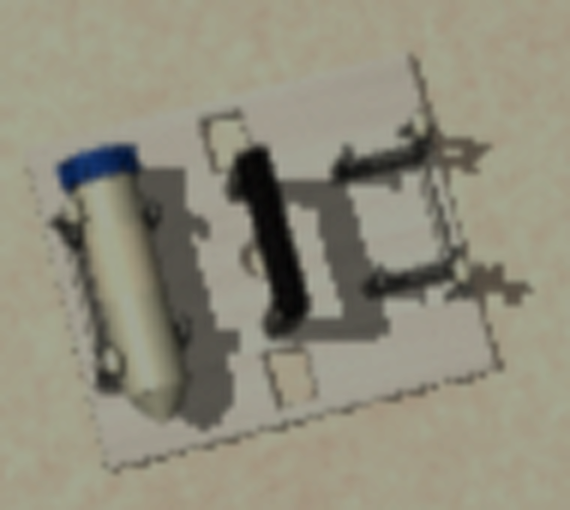

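View pics/cB.png

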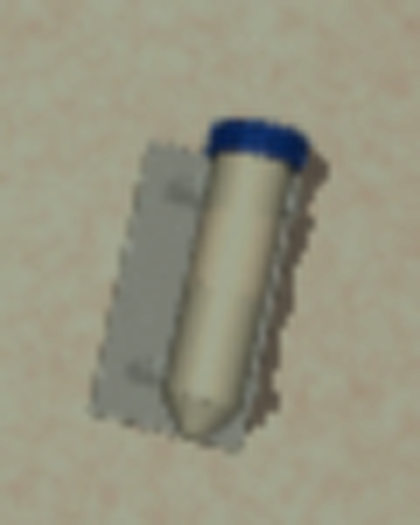

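View pics/cD.png

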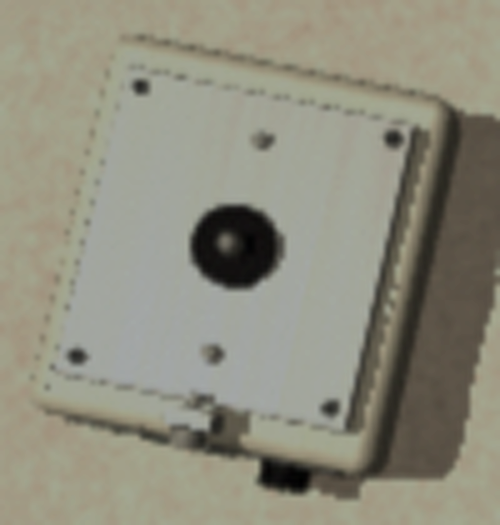

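View pics/sA.png

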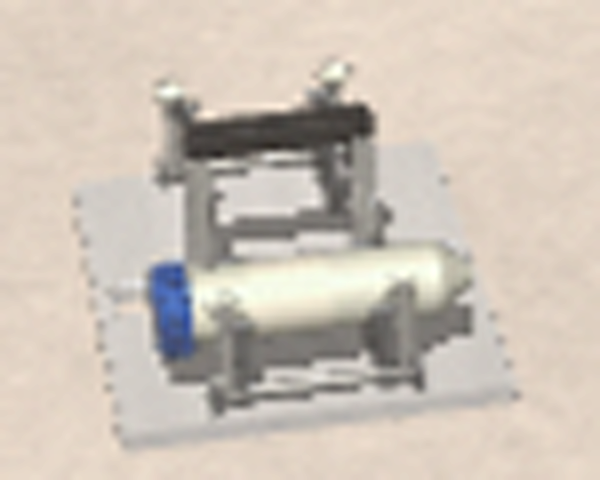

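View pics/sD.png

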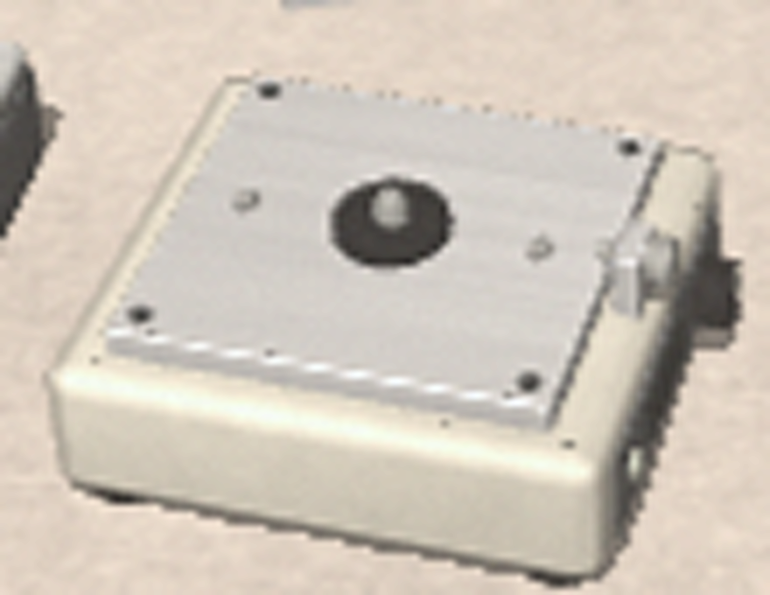

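View pics/sB.png

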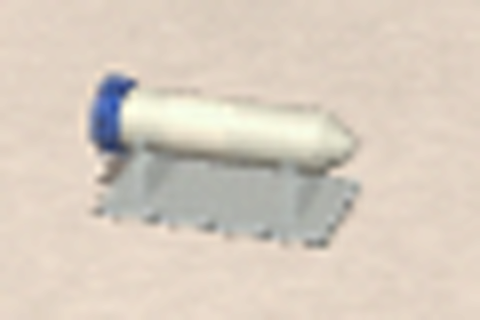

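```bash
cat > m.py <<'E'
from h import *
import pickle
T=pickle.load(open('top0.pkl','rb'));S=pickle.load(open('side0.pkl','rb'))
def cp(u,v,x0,y0,s): return x0+(u+.5)/s-.5, y0+(v+.5)/s-.5
def pts(f,L,x0,y0,s,z): return np.array([onz(f,*cp(u,v,x0,y0,s),z) for u,v in L])
def ang(v): return np.degrees(np.arctan2(v[1],v[0]))
print('TRAY top')
P=pts(T,[(27,165),(413,57),(500,368),(110,470)],270,150,6,.008); print(P.round(4)); print(P.mean(0), [np.linalg.norm(P[i]-P[(i+1)%4]).round(4) for i in range(4)],[ang(P[a]-P[b]).round(2) for a,b in((0,3),(1,2),(0,1),(3,2))])
P=pts(S,[(75,187),(440,143),(515,397),(125,443)],225,190,8,.008); print('side',P.round(4)); print(P.mean(0), [np.linalg.norm(P[i]-P[(i+1)%4]).round(4) for i in range(4)],[ang(P[a]-P[b]).round(2) for a,b in((0,1),(3,2),(0,3),(1,2))])
print('SHAKER deck top')
P=pts(T,[(132,67),(418,126),(348,432),(52,373)],135,150,5,.075); print(P.round(4)); print(P.mean(0), [np.linalg.norm(P[i]-P[(i+1)%4]).round(4) for i in range(4)],[ang(P[a]-P[b]).round(2) for a,b in((0,3),(1,2),(0,1),(3,2))])
P=pts(T,[(262,140),(212,353)],135,150,5,.080);print('dogs',P.round(4),P.mean(0),np.linalg.norm(P[0]-P[1]),ang(P[0]-P[1]))
P=pts(S,[(245,200),(540,248)],200,245,7,.080);print('dogs side',P.round(4),P.mean(0),np.linalg.norm(P[0]-P[1]),ang(P[0]-P[1]))
P=pts(S,[(393,183)],200,245,7,.093);print('pintop side',P)
P=pts(T,[(230,241)],135,150,5,.093);print('pintop top',P)
def blob(f,x0,y0,w,h,fn,z,name):
    c=f['color'][y0:y0+h,x0:x0+w].astype(int); m=fn(c).astype(np.uint8)
    n,l,st,ce=cv2.connectedComponentsWithStats(m); i=1+np.argmax(st[1:,4]); q=np.argwhere(l==i)[:,::-1]
    ctr,(a,b),an=cv2.minAreaRect(q.astype(np.float32)); bx=cv2.boxPoints((ctr,(a,b),an))
    mids=[(bx[k]+bx[(k+1)%4])/2+[x0,y0] for k in range(4)]
    if a<b or True:
        L=[np.linalg.norm(bx[k]-bx[(k+1)%4]) for k in range(4)]
        k=int(np.argmin(L[:2])); e1,e2=mids[k],mids[k+2]
    c=ce[i]+[x0,y0]
    A,B=onz(f,*e1,z),onz(f,*e2,z)
    print(name,st[i,4],'ctr',onz(f,*c,z).round(4),'px',c.round(1),'len',np.linalg.norm(A-B).round(4),'ang',ang(A-B).round(2),'mid',((A+B)/2).round(4),'box',a,b)
dark=lambda c:c.max(2)<25
sat=lambda c:(c[...,2]-c[...,0]>40)
blob(T,305,165,20,45,dark,.082,'bar top')
blob(S,240,195,40,20,lambda c:c.max(2)<60,.078,'bar side')
blob(T,165,185,35,28,lambda c:c.max(2)<45,.081,'collar top')
blob(S,240,265,30,25,lambda c:c.max(2)<60,.081,'collar side')
print(T['color'][190:200,315],)
E
python3 m.py
```

```text
TRAY top
[[ 0.5873  0.0986  0.008 ]
 [ 0.6352 -0.0773  0.008 ]
 [ 0.4925 -0.1124  0.008 ]
 [ 0.4489  0.0633  0.008 ]]
[ 0.54095184 -0.00695394  0.008     ] [np.float64(0.1823), np.float64(0.1469), np.float64(0.1809), np.float64(0.1428)] [np.float64(14.32), np.float64(13.8), np.float64(105.23), np.float64(103.92)]
side [[ 0.6373 -0.071   0.008 ]
 [ 0.4902 -0.108   0.008 ]
 [ 0.4512  0.0725  0.008 ]
 [ 0.5942  0.1051  0.008 ]]
[ 5.43198885e-01 -3.62594623e-04  8.00000000e-03] [np.float64(0.1517), np.float64(0.1846), np.float64(0.1466), np.float64(0.1814)] [np.float64(14.11), np.float64(12.87), np.float64(-76.25), np.float64(-77.82)]
SHAKER deck top
[[0.6134 0.3852 0.075 ]
 [0.5813 0.2401 0.075 ]
 [0.4262 0.2746 0.075 ]
 [0.4578 0.4224 0.075 ]]
[0.51969797 0.33059523 0.075     ] [np.float64(0.1486), np.float64(0.1589), np.float64(0.1511), np.float64(0.16)] [np.float64(-13.42), np.float64(-12.54), np.float64(77.53), np.float64(77.96)]
dogs [[0.574  0.3179 0.08  ]
 [0.4663 0.3417 0.08  ]] [0.52014236 0.32979964 0.08      ] 0.11027988602657735 -12.419519437403796
dogs side [[0.5754 0.3233 
[... 179 characters left out ...]
6 0.33044673 0.093     ]]
bar top 141 ctr [ 0.5415 -0.0044  0.082 ] px [314.9 188.7] len 0.0744 ang 15.52 mid [ 0.5399 -0.0044  0.082 ] box 29.199350357055664 6.405555725097656
bar side 104 ctr [ 5.442e-01 -5.000e-04  7.800e-02] px [259.2 206.3] len 0.0674 ang -178.93 mid [0.5448 0.001  0.078 ] box 7.0 22.0
collar top 211 ctr [0.5203 0.3305 0.081 ] px [181.7 198.6] len 0.0414 ang 44.59 mid [0.5201 0.3303 0.081 ] box 16.26345443725586 15.55634880065918
collar side 128 ctr [0.5208 0.3384 0.081 ] px [255.7 277.1] len 0.0372 ang -178.42 mid [0.5214 0.336  0.081 ] box 11.0 15.0
[[10  9  9]
 [ 9  8  8]
 [10  9  9]
 [ 8  9  7]
 [10  9  8]
 [12 11 10]
 [17 16 15]
 [28 27 24]
 [34 35 31]
 [49 49 44]]
```

```bash
cat >> m.py <<'E'
print('----TUBE')
for nm,f,(x0,y0,w,h),z in(('top loose',T,(405,175,50,70),.036),('side loose',S,(255,155,60,35),.036),('top full',T,(272,165,32,62),.042),('side full',S,(238,212,60,30),.042)):
    c=f['color'][y0:y0+h,x0:x0+w].astype(int)
    blue=(c[...,2]-c[...,0]>25)
    hsv=cv2.cvtColor(f['color'][y0:y0+h,x0:x0+w],cv2.COLOR_RGB2HSV)
    g=blue
    q=np.argwhere(g)[:,::-1]+[x0,y0]
    print(nm,'cap n',len(q),'ctr',q.mean(0), onz(f,*q.mean(0),z).round(4))
def pp(f,L,x0,y0,s,z): return pts(f,L,x0,y0,s,z)
# silhouette edges of loose tube body (cB, s7, off 400,170): upper and lower stations L/R
for nm,L in(('loose',[(216,165),(287,168),(168,370),(245,382),(193,437)]),):
    P=pp(T,L,400,170,7,.036);a=(P[0]+P[1])/2;b=(P[2]+P[3])/2;print(nm,P.round(4),'axis',a.round(4),b.round(4),'ang',ang(a-b),'tip',P[4],'w',np.linalg.norm(P[0]-P[1]),np.linalg.norm(P[2]-P[3]))
P=pp(T,[(210,137),(308,150)],400,170,7,.036);print('cap edges mid',P.mean(0),np.linalg.norm(P[0]-P[1]))
P=pp(T,[(150,143),(95,413),(238,450)],400,170,7,.004);print('cradle base corners',P.round(4),'len',np.linalg.norm(P[0]-P[1]),np.linalg.norm(P[1]-P[2]),'ctr(diag)',(P[0]+P[2])/2,ang(P[0]-P[1]),ang(P[1]-P[2]))
P=pp(S,[(95,210),(325,243),(358,183)],255,155,8,.004);print('cradle side',P.round(4),np.linalg.norm(P[0]-P[1]),np.linalg.norm(P[1]-P[2]),'ctr',(P[0]+P[2])/2,ang(P[0]-P[1]))
P=pp(S,[(92,112),(356,142)],255,155,8,.036);print('tube ends side',P.round(4),np.linalg.norm(P[0]-P[1]),P.mean(0),ang(P[0]-P[1]))
# empty clip forks top (cA s6): fork beds
P=pp(T,[(348,165),(420,150),(375,285),(455,270)],270,150,6,.050);print('forks',P.round(4))
E
python3 m.py | sed -n '/----/,$p'
```

```text
----TUBE
top loose cap n 53 ctr [436.39622642 189.49056604] [ 0.5435 -0.3308  0.036 ]
side loose cap n 25 ctr [268.4  168.44] [ 0.5441 -0.3344  0.036 ]
top full cap n 47 ctr [285.36170213 177.04255319] [0.5803 0.0688 0.042 ]
side full cap n 47 ctr [246.17021277 227.87234043] [0.579 0.065 0.042]
loose [[ 0.5339 -0.3143  0.036 ]
 [ 0.5325 -0.3413  0.036 ]
 [ 0.4565 -0.2922  0.036 ]
 [ 0.4516 -0.321   0.036 ]
 [ 0.4312 -0.3003  0.036 ]] axis [ 0.5332 -0.3278  0.036 ] [ 0.454  -0.3066  0.036 ] ang -15.018219296876651 tip [ 0.43122059 -0.30029708  0.036     ] w 0.026972850302188437 0.029207555439830772
cap edges mid [ 0.54197133 -0.33113554  0.036     ] 0.03742012155770519
cradle base corners [[ 0.5479 -0.3008  0.004 ]
 [ 0.443  -0.2743  0.004 ]
 [ 0.428  -0.3289  0.004 ]] len 0.10821548513515353 0.05663703877718954 ctr(diag) [ 0.48796173 -0.31484202  0.004     ] -14.200324602596252 74.65223614808643
cradle side [[ 0.5497 -0.2983  0.004 ]
 [ 0.4437 -0.269   0.004 ]
 [ 0.4304 -0.3259  0.004 ]] 0.1098998401859216 0.058478857753420994 ctr [ 0.4900313  -0.31209905  0.004     ] -15.470418320432175
tube ends side [[ 0.5526 -0.3333  0.036 ]
 [ 0.4307 -0.3053  0.036 ]] 0.12516456295191206 [ 0.49165503 -0.31931187  0.036     ] -12.954175725784118
forks [[ 0.5773 -0.0413  0.05  ]
 [ 0.5836 -0.0728  0.05  ]
 [ 0.5244 -0.0516  0.05  ]
 [ 0.5306 -0.0865  0.05  ]]
```

```bash
cat >> h.py <<'E'
from scipy.spatial.transform import Rotation as Ro
def go(x,y,z,yaw):
    """remaining shift in tool axes to world target (tool y at yaw deg, pointing down)"""
    s=manip.state(); q=s['tool_rot']; R=Ro.from_quat([q[1],q[2],q[3],q[0]]); M=R.as_matrix()
    c,n=np.cos(np.radians(yaw)),np.sin(np.radians(yaw))
    G=np.array([[-n,c,0],[c,n,0],[0,0,-1]])
    d=np.array([x,y,z])-s['tool_pos']
    rv=np.degrees(Ro.from_matrix(M.T@G).as_rotvec())
    print('t%.2f'%s['time'],'pos',s['tool_pos'].round(4),'yaw',np.degrees(np.arctan2(M[1,1],M[0,1])).round(2),'F',s['contact_force'].round(1),'w',round(float(s['gripper_width']),3))
    print('  shift now(mm)',(M.T@d*1000).round(1),' turn(deg)',rv.round(2),' shift after turn(mm)',(G.T@d*1000).round(1))
E
python3 -c "
from h import *
go(.49,-.316,.13,75.2)"
```

```text
t0.10 pos [0.2759 0.5602 0.2302] yaw 63.77 F [ 0.3  0.4 -0.2] w 1.002
  shift now(mm) [-579.3 -691.1  101.3]  turn(deg) [ -0.11  -0.03 -11.43]  shift after turn(mm) [-430.8 -792.4  100.2]
```

>>> move_arm([
  {"tx": 0,"ty": 0,"tz": 0,"ax": 0,"ay": 0,"az": -5.7,"jaw": 0},
  {"tx": 0,"ty": 0,"tz": 0,"ax": 0,"ay": 0,"az": -5.7,"jaw": 0},
  {"tx": -0.022,"ty": -0.04,"tz": 0,"ax": 0,"ay": 0,"az": 0,"jaw": 0},
  {"tx": -0.022,"ty": -0.04,"tz": 0,"ax": 0,"ay": 0,"az": 0,"jaw": 0},
  {"tx": -0.022,"ty": -0.04,"tz": 0,"ax": 0,"ay": 0,"az": 0,"jaw": 0},
  {"tx": -0.022,"ty": -0.04,"tz": 0,"ax": 0,"ay": 0,"az": 0,"jaw": 0},
  {"tx": -0.022,"ty": -0.04,"tz": 0,"ax": 0,"ay": 0,"az": 0,"jaw": 0},
  {"tx": -0.022,"ty": -0.04,"tz": 0,"ax": 0,"ay": 0,"az": 0,"jaw": 0},
  {"tx": -0.022,"ty": -0.04,"tz": 0,"ax": 0,"ay": 0,"az": 0,"jaw": 0},
  {"tx": -0.022,"ty": -0.04,"tz": 0,"ax": 0,"ay": 0,"az": 0,"jaw": 0},
  {"tx": -0.022,"ty": -0.04,"tz": 0,"ax": 0,"ay": 0,"az": 0,"jaw": 0},
  {"tx": -0.022,"ty": -0.04,"tz": 0,"ax": 0,"ay": 0,"az": 0,"jaw": 0},
])

```text
time: 1.3
tool_pos: [0.3898, 0.1052, 0.2241]
tool_rot: [-0.003, 0.119, 0.993, -0.005]
contact_force: [1.4, 0.4, -0.8]
gripper_width: 0.999
```

```bash
python3 -c "
from h import *
go(.49,-.316,.13,75.2)"
```

```text
t1.30 pos [0.3898 0.1052 0.2241] yaw 76.38 F [ 1.4  0.4 -0.8] w 0.999
  shift now(mm) [-197.  -384.7   97.3]  turn(deg) [-0.61 -0.27  1.18]  shift after turn(mm) [-204.5 -381.6   94.1]
```

>>> move_arm([
  {"tx": -0.02,"ty": -0.039,"tz": 0,"ax": 0,"ay": 0,"az": 0.6,"jaw": 0},
  {"tx": -0.02,"ty": -0.039,"tz": 0,"ax": 0,"ay": 0,"az": 0.6,"jaw": 0},
  {"tx": -0.02,"ty": -0.039,"tz": 0,"ax": 0,"ay": 0,"az": 0,"jaw": 0},
  {"tx": -0.02,"ty": -0.039,"tz": 0,"ax": 0,"ay": 0,"az": 0,"jaw": 0},
  {"tx": -0.02,"ty": -0.039,"tz": 0,"ax": 0,"ay": 0,"az": 0,"jaw": 0},
  {"tx": -0.02,"ty": -0.039,"tz": 0.01,"ax": 0,"ay": 0,"az": 0,"jaw": 0},
  {"tx": -0.02,"ty": -0.039,"tz": 0.02,"ax": 0,"ay": 0,"az": 0,"jaw": 0},
  {"tx": -0.02,"ty": -0.039,"tz": 0.02,"ax": 0,"ay": 0,"az": 0,"jaw": 0},
  {"tx": -0.02,"ty": -0.035,"tz": 0.02,"ax": 0,"ay": 0,"az": 0,"jaw": 0},
  {"tx": -0.01,"ty": -0.015,"tz": 0.02,"ax": 0,"ay": 0,"az": 0,"jaw": 0},
  {"tx": 0,"ty": 0,"tz": 0,"ax": 0,"ay": 0,"az": 0,"jaw": 0},
])

```text
time: 2.4
tool_pos: [0.4795, -0.3165, 0.1318]
tool_rot: [-0.002, 0.134, 0.991, -0.004]
contact_force: [-0.8, 0.0, 0.6]
gripper_width: 1.001
```

```bash
python3 -c "
from h import *
go(.49,-.316,.09,75.2)
f=manip.grab_frame('top');save('t1',f['color'])"
```

```text
t2.40 pos [ 0.4795 -0.3165  0.1318] yaw 74.57 F [-0.8  0.   0.6] w 1.001
  shift now(mm) [-10.1   3.7  41.8]  turn(deg) [-0.54 -0.13 -0.63]  shift after turn(mm) [-10.    3.2  41.8]
```

View pics/t1.png

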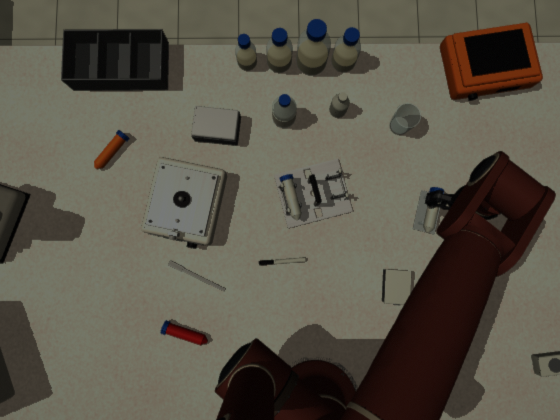

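>>> move_arm([
  {"tx": -0.01,"ty": 0.003,"tz": 0.02,"ax": -0.5,"ay": 0,"az": -0.6,"jaw": 0},
  {"tx": 0,"ty": 0,"tz": 0.02,"ax": 0,"ay": 0,"az": 0,"jaw": 0},
  {"tx": 0,"ty": 0,"tz": 0.02,"ax": 0,"ay": 0,"az": 0,"jaw": 0},
  {"tx": 0,"ty": 0,"tz": 0,"ax": 0,"ay": 0,"az": 0,"jaw": 0},
])

```text
time: 2.85
tool_pos: [0.4926, -0.3137, 0.0768]
tool_rot: [0.002, 0.127, 0.992, -0.001]
contact_force: [0.1, 0.3, -0.5]
gripper_width: 1.004
```

```bash
python3 -c "
from h import *
go(.49,-.316,.018,75.2)
f=manip.grab_frame('side');save('s1',cv2.resize(f['color'][140:220,220:340],None,fx=6,fy=6))"
```

```text
t2.85 pos [ 0.4926 -0.3137  0.0768] yaw 75.4 F [ 0.1  0.3 -0.5] w 1.004
  shift now(mm) [ 2.2 -2.7 58.8]  turn(deg) [-0.13  0.28  0.2 ]  shift after turn(mm) [ 1.9 -2.9 58.8]
```

View pics/s1.png

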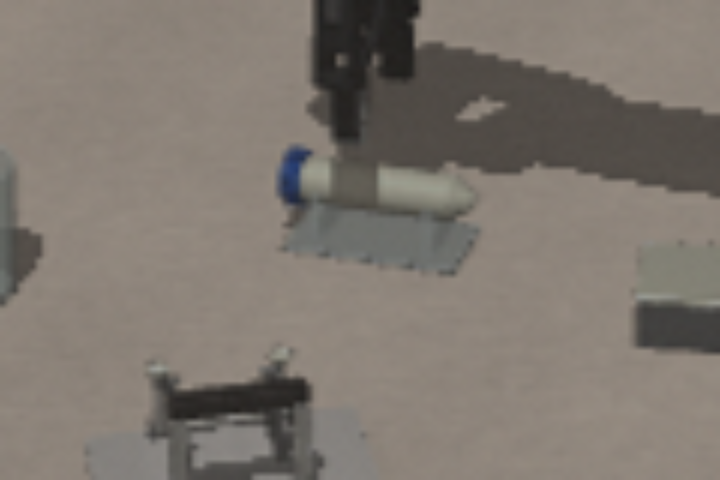

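```bash
python3 -c "
from h import *
f=manip.grab_frame('side')
p=lambda X:((proj(f,X)-[220,140])*6).round(0)
s=manip.state();t=s['tool_pos']
q=s['tool_rot'];M=Ro.from_quat([q[1],q[2],q[3],q[0]]).as_matrix();print(M.round(3))
for k in(-1,1):
  print(p(t+M@np.array([0,k*.0425,-.013])))
print(p(t),p([.49,-.316,.036]),p([.49-.058,-.316+.0153,.036]),p([.49+.058,-.316-.0153,.036]))
"
```

```text
[[-0.968  0.252  0.009]
 [ 0.252  0.968 -0.007]
 [-0.01  -0.005 -1.   ]]
[389.  70.]
[345. 131.]
[368. 120.] [377. 185.] [472. 197.] [284. 173.]
```

>>> move_arm([
  {"tx": 0.002,"ty": -0.003,"tz": 0.02,"ax": 0,"ay": 0.3,"az": 0.2,"jaw": 0},
  {"tx": 0,"ty": 0,"tz": 0.02,"ax": 0,"ay": 0,"az": 0,"jaw": 0},
  {"tx": 0,"ty": 0,"tz": 0.015,"ax": 0,"ay": 0,"az": 0,"jaw": 0},
  {"tx": 0,"ty": 0,"tz": 0,"ax": 0,"ay": 0,"az": 0,"jaw": 0},
])

```text
time: 3.35
tool_pos: [0.4947, -0.3199, 0.0275]
tool_rot: [0.006, 0.128, 0.992, -0.005]
contact_force: [-1.1, 0.8, -0.5]
gripper_width: 1.003
```

```bash
python3 -c "
from h import *
go(.49,-.316,.018,75.2)"
```

```text
t3.35 pos [ 0.4947 -0.3199  0.0275] yaw 75.25 F [-1.1  0.8 -0.5] w 1.003
  shift now(mm) [5.6 2.6 9.4]  turn(deg) [-0.53  0.76  0.05]  shift after turn(mm) [5.5 2.5 9.5]
```

>>> move_arm([
  {"tx": 0.006,"ty": 0.003,"tz": 0.006,"ax": -0.5,"ay": 0.8,"az": 0,"jaw": 0},
  {"tx": 0,"ty": 0,"tz": 0.003,"ax": 0,"ay": 0,"az": 0,"jaw": 0},
])

```text
time: 3.55
tool_pos: [0.4897, -0.3156, 0.0185]
tool_rot: [-0.001, 0.128, 0.992, -0.0]
contact_force: [0.2, -0.4, -0.7]
gripper_width: 0.996
```

```bash
python3 -c "
from h import *
go(.49,-.316,.018,75.2)"
```

```text
t3.55 pos [ 0.4897 -0.3156  0.0185] yaw 75.24 F [ 0.2 -0.4 -0.7] w 0.996
  shift now(mm) [-0.4 -0.3  0.5]  turn(deg) [-0.02 -0.06  0.04]  shift after turn(mm) [-0.4 -0.3  0.5]
```

>>> move_arm([
  {"tx": 0,"ty": 0,"tz": 0,"ax": 0,"ay": 0,"az": 0,"jaw": 120},
  {"tx": 0,"ty": 0,"tz": 0,"ax": 0,"ay": 0,"az": 0,"jaw": 150},
  {"tx": 0,"ty": 0,"tz": 0,"ax": 0,"ay": 0,"az": 0,"jaw": 255},
  {"tx": 0,"ty": 0,"tz": 0,"ax": 0,"ay": 0,"az": 0,"jaw": 255},
  {"tx": 0,"ty": 0,"tz": 0,"ax": 0,"ay": 0,"az": 0,"jaw": 255},
  {"tx": 0,"ty": 0,"tz": 0,"ax": 0,"ay": 0,"az": 0,"jaw": 255},
])

```text
time: 4.15
tool_pos: [0.4908, -0.3166, 0.0204]
tool_rot: [0.001, 0.128, 0.992, -0.001]
contact_force: [-1.0, 0.4, -0.3]
gripper_width: 0.323
```

```bash
python3 -c "
from h import *
go(.49,-.316,.018,75.2)"
```

```text
t4.15 pos [ 0.4908 -0.3166  0.0204] yaw 75.24 F [-1.   0.4 -0.3] w 0.323
  shift now(mm) [0.9 0.3 2.4]  turn(deg) [-0.1   0.11  0.04]  shift after turn(mm) [0.9 0.3 2.4]
```

>>> move_arm([
  {"tx": 0,"ty": 0,"tz": -0.02,"ax": 0,"ay": 0,"az": 0,"jaw": 255},
  {"tx": 0,"ty": 0,"tz": -0.03,"ax": 0,"ay": 0,"az": 0,"jaw": 255},
  {"tx": 0,"ty": 0,"tz": -0.04,"ax": 0,"ay": 0,"az": 0,"jaw": 255},
  {"tx": 0,"ty": 0,"tz": -0.04,"ax": 0,"ay": 0,"az": 0,"jaw": 255},
  {"tx": 0,"ty": 0,"tz": 0,"ax": 0,"ay": 0,"az": -5.8,"jaw": 255},
  {"tx": 0,"ty": 0,"tz": 0,"ax": 0,"ay": 0,"az": -5.8,"jaw": 255},
  {"tx": 0,"ty": 0,"tz": 0,"ax": 0,"ay": 0,"az": -5.8,"jaw": 255},
  {"tx": 0,"ty": 0,"tz": 0,"ax": 0,"ay": 0,"az": -5.8,"jaw": 255},
  {"tx": 0,"ty": 0,"tz": 0,"ax": 0,"ay": 0,"az": -5.8,"jaw": 255},
  {"tx": 0,"ty": 0,"tz": 0,"ax": 0,"ay": 0,"az": 0,"jaw": 255},
])

```text
time: 5.15
tool_pos: [0.4895, -0.3154, 0.1547]
tool_rot: [-0.0, -0.134, 0.991, -0.0]
contact_force: [1.1, 0.9, -1.0]
gripper_width: 0.319
```

```bash
python3 -c "
from h import *
go(.5565,-.0647,.13,104)
f=manip.grab_frame('side');save('s2',cv2.resize(f['color'][100:260,200:340],None,fx=4,fy=4,interpolation=cv2.INTER_CUBIC))
f=manip.grab_frame('top');save('t2',cv2.resize(f['color'][140:260,260:460],None,fx=4,fy=4,interpolation=cv2.INTER_CUBIC))"
```

```text
t5.15 pos [ 0.4895 -0.3154  0.1547] yaw 105.37 F [ 1.1  0.9 -1. ] w 0.319
  shift now(mm) [-131.   224.    24.5]  turn(deg) [-0.04 -0.03  1.37]  shift after turn(mm) [-125.6  227.1   24.7]
```

View pics/s2.png

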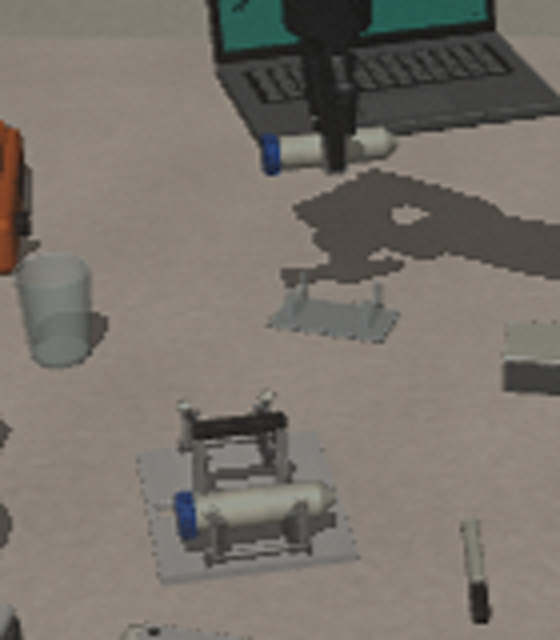

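View pics/t2.png

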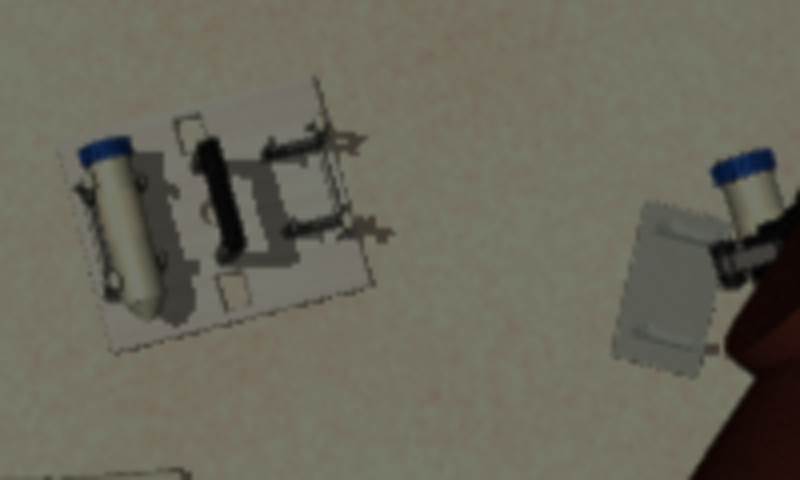

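```bash
cat > ov.py <<'E'
from h import *
import pickle,sys
T=pickle.load(open('top0.pkl','rb'));S=pickle.load(open('side0.pkl','rb'))
ox,oy,yw=map(float,sys.argv[1:4])
c,s=np.cos(np.radians(yw)),np.sin(np.radians(yw))
def W(x,y,z): return [ox+c*x/1e3-s*y/1e3,oy+s*x/1e3+c*y/1e3,z/1e3]
segs=[]
pl=[(75,90,8),(75,-90,8),(-75,-90,8),(-75,90,8)]
segs+=[(pl[i],pl[(i+1)%4]) for i in range(4)]
b=[(36.5,7,82),(36.5,-7,82),(-36.5,-7,82),(-36.5,7,82)]
segs+=[(b[i],b[(i+1)%4]) for i in range(4)]
for fx in(27,-27): segs+=[((fx,-62+17,49),(fx,-62+17,10)),((fx,-62-17,45),(fx,-62-17,10)),((fx,-62+15.3,27.5),(fx,-62-15.3,27.5))]
segs+=[((-60,62,42),(60,62,42))]
out=[]
for f,(x0,y0,w,h),k in((T,(270,150,95,85),6),(S,(225,190,75,60),8)):
    im=np.clip(cv2.resize(f['color'][y0:y0+h,x0:x0+w],None,fx=k,fy=k,interpolation=cv2.INTER_CUBIC)*1.4,0,255).astype(np.uint8)
    for a,d in segs:
        p=[tuple(((proj(f,W(*q))-[x0,y0]+.5)*k*8).astype(int).tolist()) for q in(a,d)]
        cv2.line(im,p[0],p[1],(255,0,0),1,cv2.LINE_AA,3)
    save(sys.argv[4]+('t' if f is T else 's'),im)
E
python3 ov.py .542 -.0042 14.2 ovA
```

```text
(no output)
```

View pics/ovAt.png

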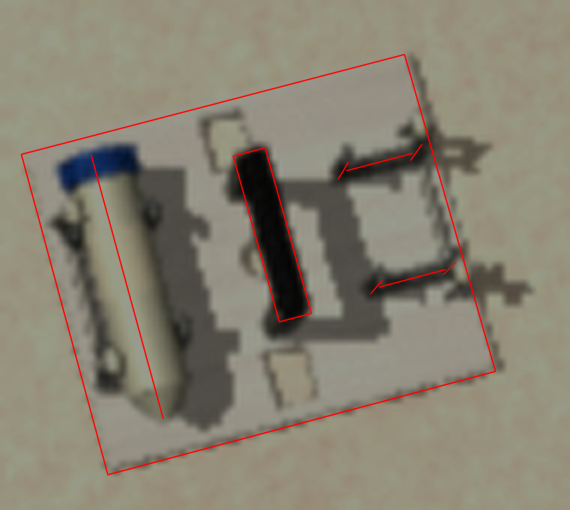

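View pics/ovAs.png

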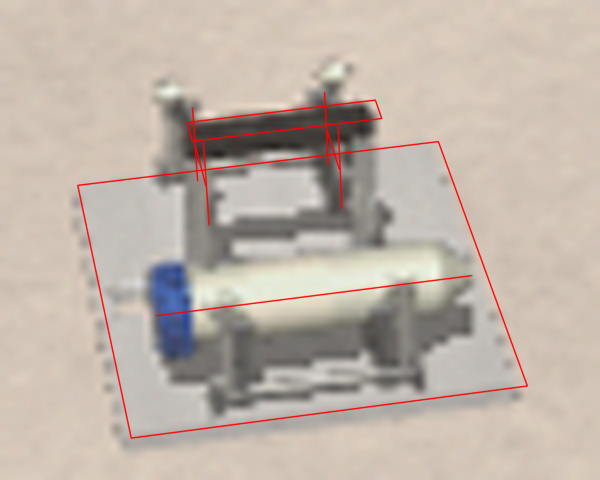

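>>> move_arm([
  {"tx": -0.02,"ty": 0.036,"tz": 0,"ax": 0,"ay": 0,"az": 1.2,"jaw": 255},
  {"tx": -0.02,"ty": 0.036,"tz": 0,"ax": 0,"ay": 0,"az": 0,"jaw": 255},
  {"tx": -0.02,"ty": 0.036,"tz": 0,"ax": 0,"ay": 0,"az": 0,"jaw": 255},
  {"tx": -0.02,"ty": 0.036,"tz": 0,"ax": 0,"ay": 0,"az": 0,"jaw": 255},
  {"tx": -0.02,"ty": 0.036,"tz": 0.01,"ax": 0,"ay": 0,"az": 0,"jaw": 255},
  {"tx": -0.02,"ty": 0.03,"tz": 0.01,"ax": 0,"ay": 0,"az": 0,"jaw": 255},
  {"tx": 0,"ty": 0.01,"tz": 0,"ax": 0,"ay": 0,"az": 0,"jaw": 255},
  {"tx": 0,"ty": 0,"tz": 0,"ax": 0,"ay": 0,"az": 0,"jaw": 255},
])

```text
time: 6.05
tool_pos: [0.5555, -0.0661, 0.134]
tool_rot: [0.001, -0.113, 0.994, -0.001]
contact_force: [-0.0, 0.2, -0.4]
gripper_width: 0.317
```

```bash
python3 -c "
from h import *
go(.5577,-.0651,.11,104.2)"
```

```text
t6.05 pos [ 0.5555 -0.0661  0.134 ] yaw 102.94 F [-0.   0.2 -0.4] w 0.317
  shift now(mm) [-2.4  0.6 24. ]  turn(deg) [-0.14  0.04 -1.26]  shift after turn(mm) [-2.4  0.5 24. ]
```

>>> move_arm([
  {"tx": -0.002,"ty": 0.001,"tz": 0.02,"ax": 0,"ay": 0,"az": -1.2,"jaw": 255},
  {"tx": 0,"ty": 0,"tz": 0.015,"ax": 0,"ay": 0,"az": 0,"jaw": 255},
  {"tx": 0,"ty": 0,"tz": 0.01,"ax": 0,"ay": 0,"az": 0,"jaw": 255},
  {"tx": 0,"ty": 0,"tz": 0,"ax": 0,"ay": 0,"az": 0,"jaw": 255},
])

```text
time: 6.45
tool_pos: [0.5575, -0.0687, 0.0887]
tool_rot: [0.001, -0.12, 0.993, -0.003]
contact_force: [0.9, 0.1, -0.7]
gripper_width: 0.317
```

```bash
python3 -c "
from h import *
go(.5577,-.0651,.05,104.2)
for n,(x0,y0,w,h),k in(('top',(265,130,120,110),6),('side',(205,140,110,100),6)):
  f=manip.grab_frame(n);im=cv2.resize(f['color'][y0:y0+h,x0:x0+w],None,fx=k,fy=k,interpolation=cv2.INTER_CUBIC)
  save(n+'3',np.clip(im*1.4,0,255).astype(np.uint8))
  t=manip.state()['tool_pos'];M=np.array([np.cos(np.radians(14.2)),np.sin(np.radians(14.2)),0])
  for a in(-.06,0,.06): print(n,((proj(f,t+[0,0,.0165]+a*M)-[x0,y0]+.5)*k).round())
"
```

```text
t6.45 pos [ 0.5575 -0.0687  0.0887] yaw 103.82 F [ 0.9  0.1 -0.7] w 0.317
  shift now(mm) [-0.9  3.7 38.7]  turn(deg) [-0.31  0.13 -0.38]  shift after turn(mm) [-1.   3.4 38.7]
top [502. 443.]
top [462. 304.]
top [423. 166.]
side [423. 272.]
side [311. 285.]
side [197. 298.]
```

View pics/top3.png

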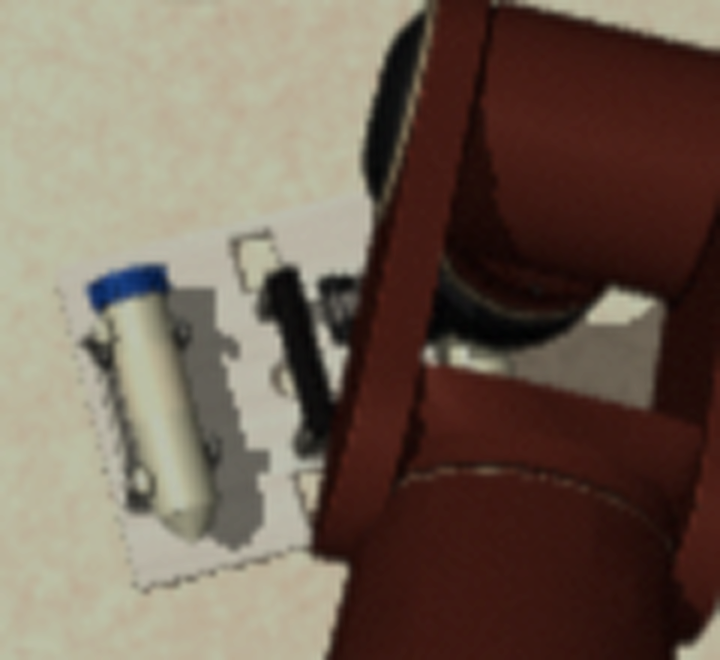

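View pics/side3.png

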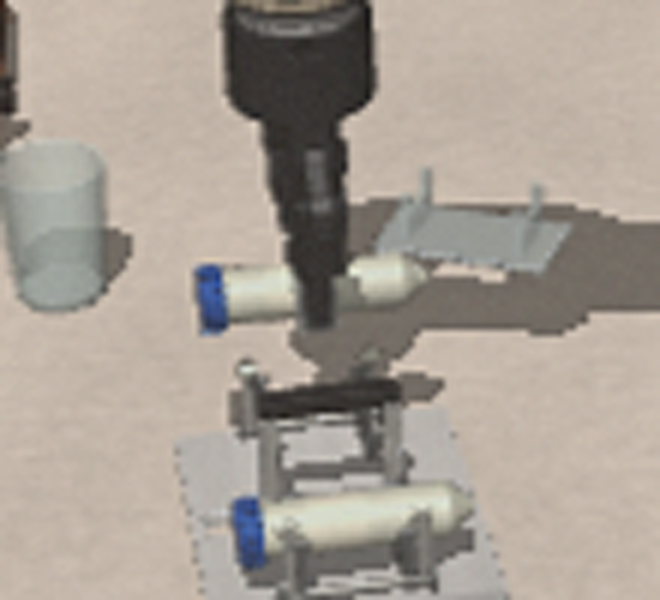

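>>> move_arm([
  {"tx": -0.001,"ty": 0.0035,"tz": 0.01,"ax": -0.3,"ay": 0,"az": -0.4,"jaw": 255},
  {"tx": 0,"ty": 0,"tz": 0.012,"ax": 0,"ay": 0,"az": 0,"jaw": 255},
  {"tx": 0,"ty": 0,"tz": 0.01,"ax": 0,"ay": 0,"az": 0,"jaw": 255},
  {"tx": 0,"ty": 0,"tz": 0,"ax": 0,"ay": 0,"az": 0,"jaw": 255},
])

```text
time: 6.95
tool_pos: [0.5603, -0.0659, 0.0578]
tool_rot: [0.004, -0.124, 0.992, -0.001]
contact_force: [-0.6, -0.5, -1.2]
gripper_width: 0.316
```

```bash
python3 -c "
from h import *
go(.5577,-.0648,.05,104.2)"
```

```text
t6.95 pos [ 0.5603 -0.0659  0.0578] yaw 104.2 F [-0.6 -0.5 -1.2] w 0.316
  shift now(mm) [2.3 1.7 7.8]  turn(deg) [-0.16  0.45  0.  ]  shift after turn(mm) [2.3 1.7 7.8]
```

>>> move_arm([
  {"tx": 0.002,"ty": 0.002,"tz": 0.003,"ax": -0.2,"ay": 0.5,"az": 0,"jaw": 255},
  {"tx": 0,"ty": 0,"tz": 0.004,"ax": 0,"ay": 0,"az": 0,"jaw": 255},
])

```text
time: 7.15
tool_pos: [0.558, -0.0643, 0.0505]
tool_rot: [-0.001, -0.124, 0.992, 0.0]
contact_force: [-0.1, 0.5, -0.4]
gripper_width: 0.319
```

```bash
python3 -c "
from h import *
go(.5577,-.0648,.0255,104.2)
x0,y0,w,h,k=205,150,110,90,6
f=manip.grab_frame('side');im=cv2.resize(f['color'][y0:y0+h,x0:x0+w],None,fx=k,fy=k,interpolation=cv2.INTER_CUBIC)
save('side4',np.clip(im*1.4,0,255).astype(np.uint8))"
```

```text
t7.15 pos [ 0.558  -0.0643  0.0505] yaw 104.21 F [-0.1  0.5 -0.4] w 0.319
  shift now(mm) [ 0.4 -0.4 25. ]  turn(deg) [ 0.05 -0.07  0.01]  shift after turn(mm) [ 0.4 -0.4 25. ]
```

View pics/side4.png

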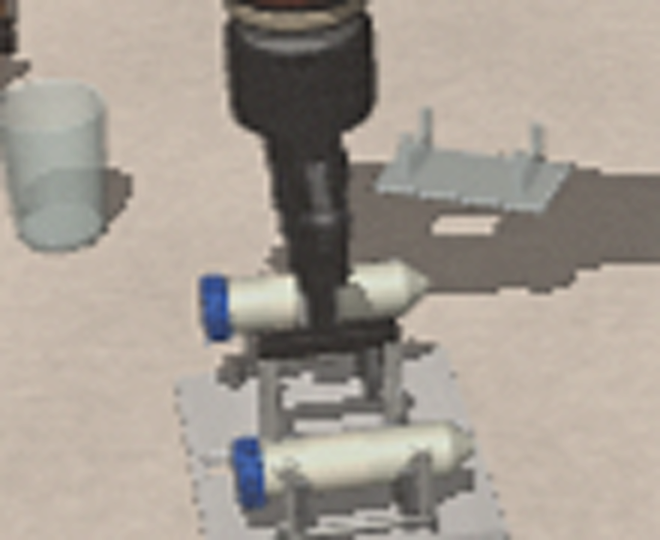

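>>> move_arm([
  {"tx": 0,"ty": 0,"tz": 0.004,"ax": 0,"ay": 0,"az": 0,"jaw": 255},
  {"tx": 0,"ty": 0,"tz": 0.004,"ax": 0,"ay": 0,"az": 0,"jaw": 255},
])

```text
time: 7.4
tool_pos: [0.5583, -0.0643, 0.042]
tool_rot: [-0.0, -0.124, 0.992, 0.0]
contact_force: [-0.2, 0.7, -0.5]
gripper_width: 0.318
```

```bash
python3 -c "
from h import *
go(.5577,-.0648,.0255,104.2)"
```

```text
t7.40 pos [ 0.5583 -0.0643  0.042 ] yaw 104.22 F [-0.2  0.7 -0.5] w 0.318
  shift now(mm) [ 0.7 -0.3 16.5]  turn(deg) [ 0.02 -0.03  0.02]  shift after turn(mm) [ 0.7 -0.3 16.5]
```

>>> move_arm([
  {"tx": 0,"ty": 0,"tz": 0.004,"ax": 0,"ay": 0,"az": 0,"jaw": 255},
])

```text
time: 7.5
tool_pos: [0.5585, -0.0643, 0.0381]
tool_rot: [-0.0, -0.124, 0.992, 0.0]
contact_force: [-1.4, -2.7, 7.4]
gripper_width: 0.319
```

>>> move_arm([
  {"tx": 0,"ty": 0,"tz": 0.004,"ax": 0,"ay": 0,"az": 0,"jaw": 255},
])

```text
time: 7.6
tool_pos: [0.5594, -0.065, 0.0351]
tool_rot: [0.001, -0.124, 0.992, -0.001]
contact_force: [-2.0, -2.2, 6.2]
gripper_width: 0.318
```

>>> move_arm([
  {"tx": 0,"ty": 0,"tz": 0.004,"ax": 0,"ay": 0,"az": 0,"jaw": 255},
])

```text
time: 7.7
tool_pos: [0.5601, -0.0653, 0.0319]
tool_rot: [0.001, -0.124, 0.992, -0.001]
contact_force: [0.1, 0.4, 2.5]
gripper_width: 0.321
```

>>> move_arm([
  {"tx": 0,"ty": 0,"tz": 0.004,"ax": 0,"ay": 0,"az": 0,"jaw": 255},
])

```text
time: 7.8
tool_pos: [0.5605, -0.0653, 0.0279]
tool_rot: [0.002, -0.124, 0.992, -0.001]
contact_force: [0.0, 0.3, -0.3]
gripper_width: 0.315
```

```bash
python3 -c "
from h import *
go(.5577,-.0648,.0255,104.2)
x0,y0,w,h,k=205,150,110,90,6
f=manip.grab_frame('side');im=cv2.resize(f['color'][y0:y0+h,x0:x0+w],None,fx=k,fy=k,interpolation=cv2.INTER_CUBIC)
save('side5',np.clip(im*1.4,0,255).astype(np.uint8))"
```

```text
t7.80 pos [ 0.5605 -0.0653  0.0279] yaw 104.21 F [ 0.   0.3 -0.3] w 0.315
  shift now(mm) [2.6 1.2 2.4]  turn(deg) [-0.14  0.18  0.01]  shift after turn(mm) [2.6 1.2 2.4]
```

View pics/side5.png

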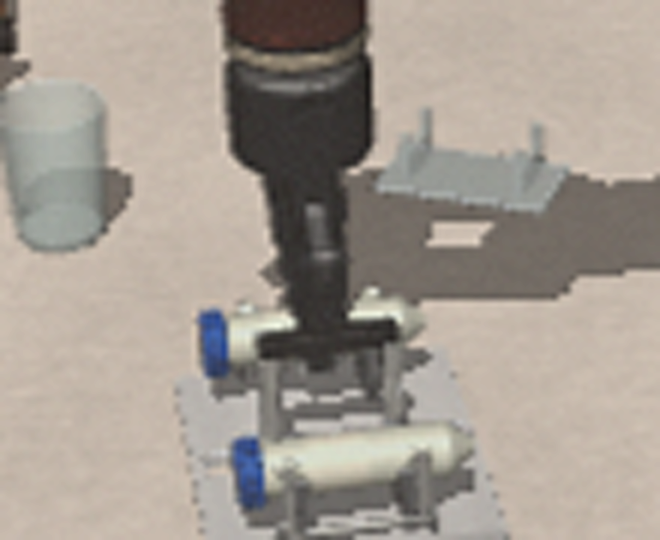

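>>> move_arm([
  {"tx": 0,"ty": 0,"tz": 0.003,"ax": 0,"ay": 0,"az": 0,"jaw": 255},
])

```text
time: 7.95
tool_pos: [0.5604, -0.0655, 0.0256]
tool_rot: [0.001, -0.124, 0.992, -0.001]
contact_force: [-12.1, 2.2, 30.0]
gripper_width: 0.319
```

>>> move_arm([
  {"tx": 0,"ty": 0,"tz": 0.002,"ax": 0,"ay": 0,"az": 0,"jaw": 255},
])

```text
time: 8.05
tool_pos: [0.5604, -0.0655, 0.0257]
tool_rot: [-0.0, -0.124, 0.992, -0.001]
contact_force: [-9.4, 2.8, 18.2]
gripper_width: 0.318
```

>>> move_arm([
  {"tx": 0,"ty": 0,"tz": 0,"ax": 0,"ay": 0,"az": 0,"jaw": 130},
  {"tx": 0,"ty": 0,"tz": 0,"ax": 0,"ay": 0,"az": 0,"jaw": 120},
  {"tx": 0,"ty": 0,"tz": 0,"ax": 0,"ay": 0,"az": 0,"jaw": 120},
])

```text
time: 8.35
tool_pos: [0.5612, -0.0661, 0.0264]
tool_rot: [0.001, -0.124, 0.992, -0.002]
contact_force: [0.5, -0.4, 0.4]
gripper_width: 0.528
```

>>> move_arm([
  {"tx": 0,"ty": 0,"tz": -0.02,"ax": 0,"ay": 0,"az": 0,"jaw": 120},
  {"tx": 0,"ty": 0,"tz": -0.03,"ax": 0,"ay": 0,"az": 0,"jaw": 120},
  {"tx": 0,"ty": 0,"tz": -0.04,"ax": 0,"ay": 0,"az": 0,"jaw": 120},
  {"tx": 0,"ty": -0.02,"tz": -0.04,"ax": 0,"ay": 0,"az": 0,"jaw": 120},
  {"tx": 0,"ty": -0.045,"tz": 0,"ax": 0,"ay": 0,"az": 0,"jaw": 120},
  {"tx": 0,"ty": -0.045,"tz": 0,"ax": 0,"ay": 0,"az": 0,"jaw": 120},
  {"tx": 0,"ty": -0.045,"tz": 0,"ax": 0,"ay": 0,"az": 0,"jaw": 120},
  {"tx": 0,"ty": 0,"tz": 0,"ax": 0,"ay": 0,"az": 0,"jaw": 120},
])

```text
time: 9.15
tool_pos: [0.5975, -0.2177, 0.1548]
tool_rot: [-0.003, -0.126, 0.992, 0.001]
contact_force: [-1.0, 0.6, -0.7]
gripper_width: 0.528
```

```bash
python3 -c "
from h import *
import pickle
go(.5425,-.005,.14,104.2)
for n,(x0,y0,w,h),k in(('top',(265,140,100,95),6),('side',(215,170,90,75),7)):
  f=manip.grab_frame(n);pickle.dump(f,open(n+'6.pkl','wb'));im=cv2.resize(f['color'][y0:y0+h,x0:x0+w],None,fx=k,fy=k,interpolation=cv2.INTER_CUBIC)
  save(n+'6',np.clip(im*1.4,0,255).astype(np.uint8))
"
```

```text
t9.15 pos [ 0.5975 -0.2177  0.1548] yaw 104.51 F [-1.   0.6 -0.7] w 0.528
  shift now(mm) [-1.000e-01  2.196e+02  1.550e+01]  turn(deg) [ 0.17 -0.33  0.31]  shift after turn(mm) [  1.2 219.6  14.8]
```

View pics/top6.png

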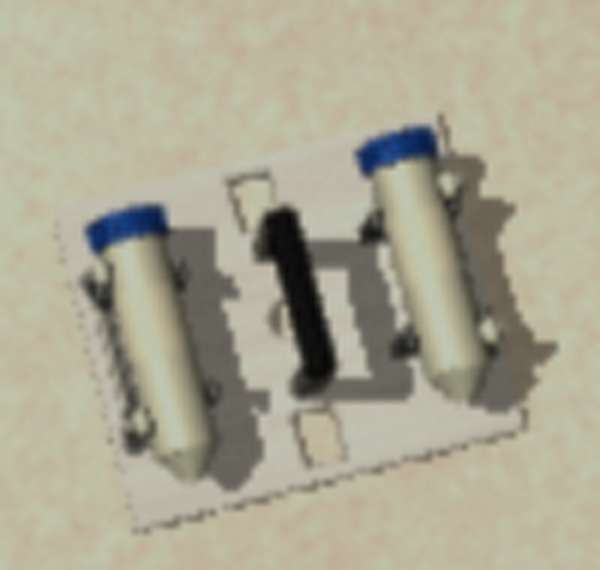

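View pics/side6.png

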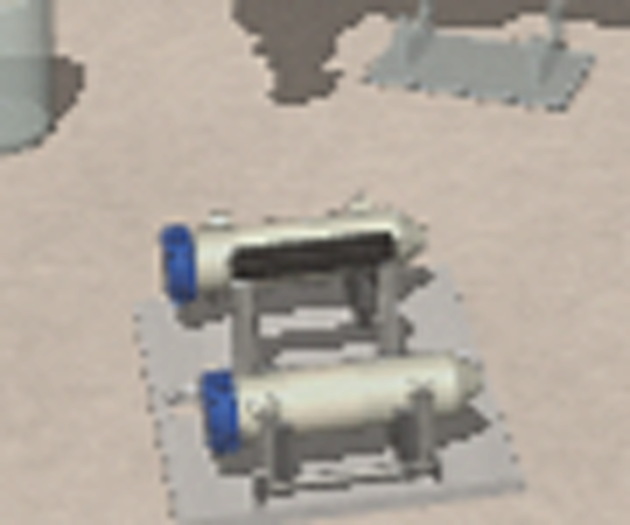

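```bash
sed -e 's/top0/top6/;s/side0/side6/' m.py > m6.py; python3 m6.py | grep -E 'bar|full'; sed -e 's/top0/top6/;s/side0/side6/' ov.py > ov6.py; python3 ov6.py .542 -.0045 14.2 ovB
```

```text
bar top 126 ctr [ 0.5422 -0.0036  0.082 ] px [314.6 188.5] len 0.072 ang 15.29 mid [ 0.5411 -0.0041  0.082 ] box 28.255878448486328 5.172262191772461
bar side 116 ctr [0.5413 0.0035 0.078 ] px [260.1 206.9] len 0.0686 ang -165.41 mid [0.5416 0.0186 0.078 ] box 10.666986465454102 22.574321746826172
top full cap n 55 ctr [285.25454545 177.07272727] [0.5802 0.0691 0.042 ]
side full cap n 48 ctr [245.91666667 227.27083333] [0.5801 0.0618 0.042 ]m6.py:41: RuntimeWarning: Mean of empty slice.
  print(nm,'cap n',len(q),'ctr',q.mean(0), onz(f,*q.mean(0),z).round(4))
  ret = um.true_divide(
```

View pics/ovBt.png

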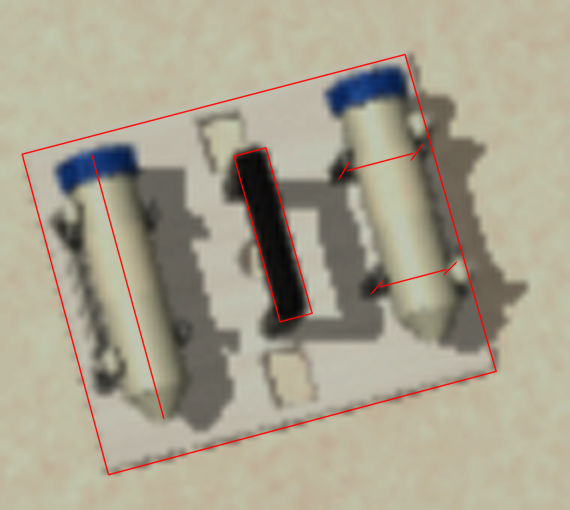

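View pics/ovBs.png

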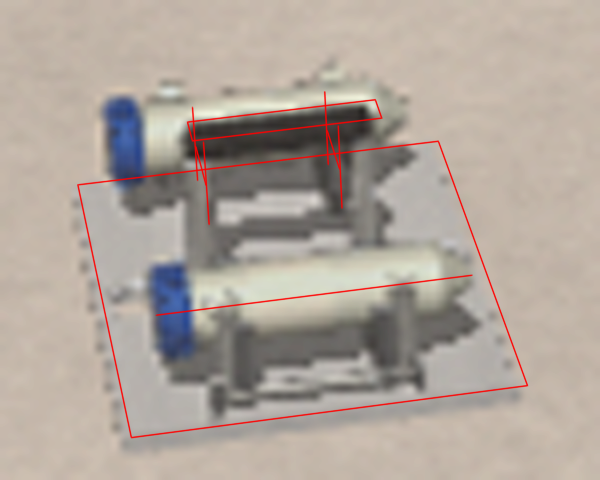

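>>> move_arm([
  {"tx": 0,"ty": 0.045,"tz": 0,"ax": 0,"ay": 0,"az": 0,"jaw": 130},
  {"tx": 0,"ty": 0.045,"tz": 0,"ax": 0,"ay": 0,"az": 0,"jaw": 130},
  {"tx": 0,"ty": 0.045,"tz": 0,"ax": 0,"ay": 0,"az": 0,"jaw": 130},
  {"tx": 0,"ty": 0.045,"tz": 0,"ax": 0,"ay": 0,"az": 0,"jaw": 130},
  {"tx": 0,"ty": 0.035,"tz": 0,"ax": 0,"ay": 0,"az": 0,"jaw": 130},
  {"tx": 0,"ty": 0.005,"tz": 0.01,"ax": 0,"ay": 0,"az": 0,"jaw": 130},
  {"tx": 0,"ty": 0,"tz": 0,"ax": 0,"ay": 0,"az": 0,"jaw": 130},
])

```text
time: 9.95
tool_pos: [0.5322, 0.015, 0.1399]
tool_rot: [-0.007, -0.131, 0.991, 0.006]
contact_force: [-0.1, -0.8, 0.0]
gripper_width: 0.494
```

```bash
python3 -c "
from h import *
go(.5425,-.0045,.058,104.2)"
```

```text
t9.95 pos [0.5322 0.015  0.1399] yaw 105.05 F [-0.1 -0.8  0. ] w 0.494
  shift now(mm) [ -5.9 -22.6  81.6]  turn(deg) [ 0.77 -0.73  0.85]  shift after turn(mm) [ -5.2 -21.5  81.9]
```

>>> move_arm([
  {"tx": -0.005,"ty": -0.021,"tz": 0,"ax": 0.8,"ay": -0.7,"az": 0.9,"jaw": 140},
  {"tx": 0,"ty": 0,"tz": 0,"ax": 0,"ay": 0,"az": 0,"jaw": 140},
  {"tx": 0,"ty": 0,"tz": 0.02,"ax": 0,"ay": 0,"az": 0,"jaw": 140},
  {"tx": 0,"ty": 0,"tz": 0.02,"ax": 0,"ay": 0,"az": 0,"jaw": 140},
])

```text
time: 10.35
tool_pos: [0.5465, -0.0085, 0.1019]
tool_rot: [0.004, -0.121, 0.993, -0.002]
contact_force: [-0.0, -0.4, -0.5]
gripper_width: 0.45
```

```bash
python3 -c "
from h import *
go(.5425,-.0045,.058,104.2)
x0,y0,w,h,k=205,150,110,90,6
f=manip.grab_frame('side');im=cv2.resize(f['color'][y0:y0+h,x0:x0+w],None,fx=k,fy=k,interpolation=cv2.INTER_CUBIC)
save('side7',np.clip(im*1.4,0,255).astype(np.uint8))"
```

```text
t10.35 pos [ 0.5465 -0.0085  0.1019] yaw 103.94 F [-0.  -0.4 -0.5] w 0.45
  shift now(mm) [ 3.2  5.1 43.8]  turn(deg) [-0.31  0.38 -0.26]  shift after turn(mm) [ 2.8  4.9 43.9]
```

View pics/side7.png

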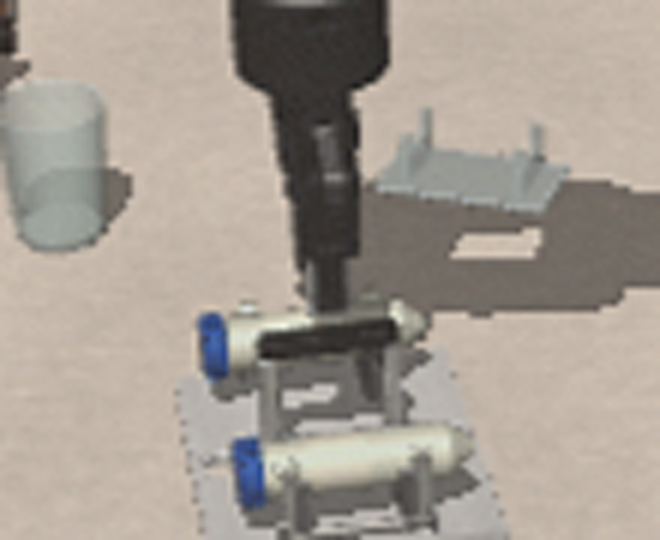

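>>> move_arm([
  {"tx": 0.003,"ty": 0.005,"tz": 0.008,"ax": -0.3,"ay": 0.4,"az": -0.3,"jaw": 140},
  {"tx": 0,"ty": 0,"tz": 0,"ax": 0,"ay": 0,"az": 0,"jaw": 140},
])

```text
time: 10.6
tool_pos: [0.5397, -0.006, 0.089]
tool_rot: [-0.004, -0.122, 0.992, 0.001]
contact_force: [-0.4, 0.2, 0.2]
gripper_width: 0.447
```

```bash
python3 -c "
from h import *
go(.5425,-.0045,.058,104.2)"
```

```text
t10.60 pos [ 0.5397 -0.006   0.089 ] yaw 104.06 F [-0.4  0.2  0.2] w 0.447
  shift now(mm) [-3.3  0.6 31. ]  turn(deg) [ 0.18 -0.47 -0.14]  shift after turn(mm) [-3.   0.7 31. ]
```

>>> move_arm([
  {"tx": -0.003,"ty": 0.001,"tz": 0.008,"ax": 0.2,"ay": -0.4,"az": 0,"jaw": 140},
  {"tx": 0,"ty": 0,"tz": 0.01,"ax": 0,"ay": 0,"az": 0,"jaw": 140},
  {"tx": 0,"ty": 0,"tz": 0.01,"ax": 0,"ay": 0,"az": 0,"jaw": 140},
  {"tx": 0,"ty": 0,"tz": 0,"ax": 0,"ay": 0,"az": 0,"jaw": 140},
])

```text
time: 11.0
tool_pos: [0.5442, -0.0048, 0.0608]
tool_rot: [0.001, -0.122, 0.993, -0.001]
contact_force: [-0.2, -0.2, 0.6]
gripper_width: 0.452
```

```bash
python3 -c "
from h import *
go(.5425,-.0045,.058,104.2)"
```

```text
t11.00 pos [ 0.5442 -0.0048  0.0608] yaw 104.02 F [-0.2 -0.2  0.6] w 0.452
  shift now(mm) [1.5 0.7 2.8]  turn(deg) [-0.12  0.15 -0.18]  shift after turn(mm) [1.5 0.7 2.8]
```

>>> move_arm([
  {"tx": 0.0015,"ty": 0.0005,"tz": 0.004,"ax": -0.1,"ay": 0.1,"az": -0.2,"jaw": 140},
  {"tx": 0,"ty": 0,"tz": 0,"ax": 0,"ay": 0,"az": 0,"jaw": 180},
  {"tx": 0,"ty": 0,"tz": 0,"ax": 0,"ay": 0,"az": 0,"jaw": 200},
  {"tx": 0,"ty": 0,"tz": 0,"ax": 0,"ay": 0,"az": 0,"jaw": 255},
  {"tx": 0,"ty": 0,"tz": 0,"ax": 0,"ay": 0,"az": 0,"jaw": 255},
  {"tx": 0,"ty": 0,"tz": 0,"ax": 0,"ay": 0,"az": 0,"jaw": 255},
])

```text
time: 11.6
tool_pos: [0.5427, -0.0046, 0.0567]
tool_rot: [0.001, -0.124, 0.992, -0.0]
contact_force: [0.1, -0.6, -1.2]
gripper_width: 0.147
```

```bash
python3 -c "
from h import *
go(.5425,-.0045,.058,104.2)
x0,y0,w,h,k=205,150,110,90,6
f=manip.grab_frame('side');im=cv2.resize(f['color'][y0:y0+h,x0:x0+w],None,fx=k,fy=k,interpolation=cv2.INTER_CUBIC)
save('side8',np.clip(im*1.4,0,255).astype(np.uint8))"
```

```text
t11.60 pos [ 0.5427 -0.0046  0.0567] yaw 104.26 F [ 0.1 -0.6 -1.2] w 0.147
  shift now(mm) [ 0.2  0.2 -1.3]  turn(deg) [-0.03  0.07  0.06]  shift after turn(mm) [ 0.2  0.2 -1.3]
```

View pics/side8.png

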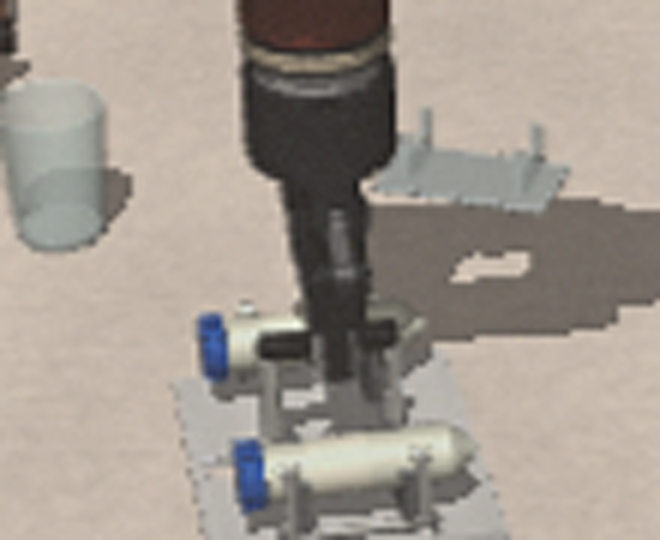

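```bash
python3 -c "
from h import *
f=manip.grab_frame('side');t=manip.state()['tool_pos']
a=np.radians(14.2);X=np.array([np.cos(a),np.sin(a),0]);Y=np.array([-np.sin(a),np.cos(a),0])
for s in(-36.5,-11,0,11,36.5):
  for z in(70,82): print(s,z,((proj(f,[t[0],t[1],0]+X*s/1e3+Y*.007+np.array([0,0,z/1e3]))-[205,150]+.5)*6).round(1))
x0,y0=240,190
im=cv2.resize(f['color'][y0:y0+40,x0:x0+50],None,fx=14,fy=14,interpolation=cv2.INTER_CUBIC)
for s in(-36.5,-11,11,36.5):
  p=((proj(f,[t[0],t[1],0]+X*s/1e3+Y*.007+np.array([0,0,.076]))-[x0,y0]+.5)*14).astype(int).tolist(); cv2.circle(im,p,4,(255,0,0),1)
save('side9',np.clip(im*2.,0,255).astype(np.uint8))"
```

```text
-36.5 70 [405.4 348.1]
-36.5 82 [404.6 328.1]
-11 70 [356.3 354.1]
-11 82 [355.3 334. ]
0 70 [335.  356.6]
0 82 [333.9 336.6]
11 70 [313.7 359.2]
11 82 [312.5 339.2]
36.5 70 [264.  365.2]
36.5 82 [262.6 345.1]
```

View pics/side9.png

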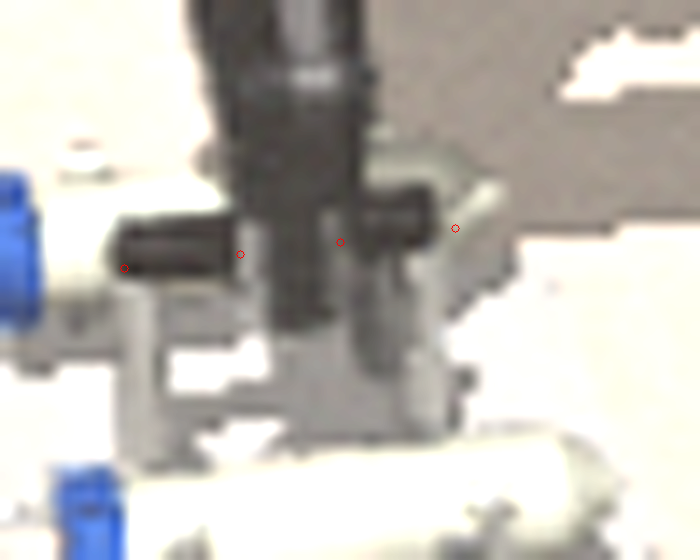

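>>> move_arm([
  {"tx": 0,"ty": 0,"tz": -0.005,"ax": 0,"ay": 0,"az": 0,"jaw": 255},
  {"tx": 0,"ty": 0,"tz": -0.01,"ax": 0,"ay": 0,"az": 0,"jaw": 255},
  {"tx": 0,"ty": 0,"tz": -0.015,"ax": 0,"ay": 0,"az": 0,"jaw": 255},
  {"tx": 0,"ty": 0,"tz": -0.02,"ax": 0,"ay": 0,"az": 0,"jaw": 255},
  {"tx": 0,"ty": 0,"tz": -0.02,"ax": 0,"ay": 0,"az": 0,"jaw": 255},
  {"tx": 0,"ty": 0,"tz": -0.02,"ax": 0,"ay": 0,"az": 0,"jaw": 255},
  {"tx": 0,"ty": 0,"tz": -0.02,"ax": 0,"ay": 0,"az": 0,"jaw": 255},
  {"tx": 0,"ty": 0,"tz": -0.02,"ax": 0,"ay": 0,"az": 0,"jaw": 255},
  {"tx": 0,"ty": 0,"tz": -0.01,"ax": 0,"ay": 0,"az": 0,"jaw": 255},
  {"tx": 0,"ty": 0,"tz": 0,"ax": 0,"ay": 0,"az": 0,"jaw": 255},
])

```text
time: 12.7
tool_pos: [0.5397, -0.0038, 0.2063]
tool_rot: [-0.001, -0.124, 0.992, 0.001]
contact_force: [0.2, -0.7, -5.0]
gripper_width: 0.15
```

```bash
python3 -c "
from h import *
go(.52,.331,.187,77.6)
x0,y0,w,h,k=205,110,110,130,5
f=manip.grab_frame('side');im=cv2.resize(f['color'][y0:y0+h,x0:x0+w],None,fx=k,fy=k,interpolation=cv2.INTER_CUBIC)
save('side10',np.clip(im*1.4,0,255).astype(np.uint8))"
```

```text
t12.70 pos [ 0.5397 -0.0038  0.2063] yaw 104.28 F [ 0.2 -0.7 -5. ] w 0.15
  shift now(mm) [-63.6 329.3  19.7]  turn(deg) [ 0.05 -0.15 26.68]  shift after turn(mm) [ 91.1 322.8  19.3]
```

View pics/side10.png

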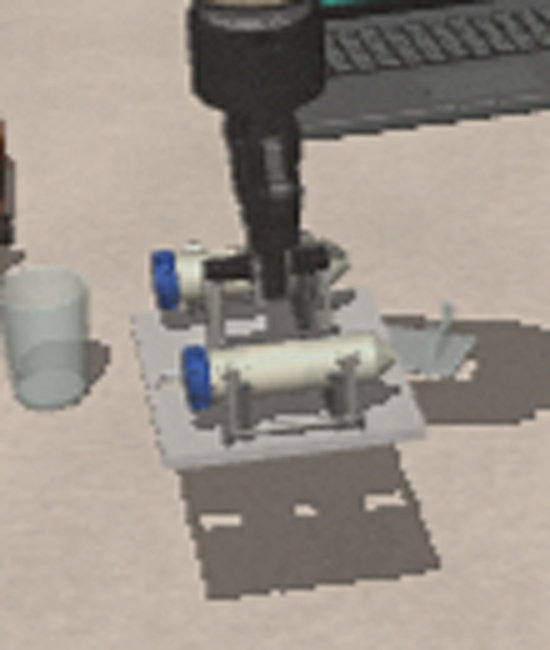

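>>> move_arm([
  {"tx": 0,"ty": 0,"tz": 0,"ax": 0,"ay": 0,"az": 4,"jaw": 255},
  {"tx": 0,"ty": 0,"tz": 0,"ax": 0,"ay": 0,"az": 5,"jaw": 255},
  {"tx": 0,"ty": 0,"tz": 0,"ax": 0,"ay": 0,"az": 5,"jaw": 255},
  {"tx": 0,"ty": 0,"tz": 0,"ax": 0,"ay": 0,"az": 5,"jaw": 255},
  {"tx": 0,"ty": 0,"tz": 0,"ax": 0,"ay": 0,"az": 4,"jaw": 255},
  {"tx": 0,"ty": 0,"tz": 0,"ax": 0,"ay": 0,"az": 3,"jaw": 255},
  {"tx": 0,"ty": 0,"tz": 0,"ax": 0,"ay": 0,"az": 0,"jaw": 255},
  {"tx": 0.004,"ty": 0.014,"tz": 0,"ax": 0,"ay": 0,"az": 0,"jaw": 255},
  {"tx": 0.008,"ty": 0.028,"tz": 0,"ax": 0,"ay": 0,"az": 0,"jaw": 255},
  {"tx": 0.008,"ty": 0.028,"tz": 0,"ax": 0,"ay": 0,"az": 0,"jaw": 255},
  {"tx": 0.008,"ty": 0.028,"tz": 0,"ax": 0,"ay": 0,"az": 0,"jaw": 255},
  {"tx": 0.008,"ty": 0.028,"tz": 0,"ax": 0,"ay": 0,"az": 0,"jaw": 255},
])

```text
time: 13.95
tool_pos: [0.5232, 0.1319, 0.1906]
tool_rot: [-0.015, 0.112, 0.994, 0.001]
contact_force: [0.9, -0.9, -5.0]
gripper_width: 0.151
```

```bash
python3 -c "
from h import *
go(.52,.331,.2,77.6)"
```

```text
t13.95 pos [0.5232 0.1319 0.1906] yaw 77.14 F [ 0.9 -0.9 -5. ] w 0.151
  shift now(mm) [ 47.7 193.4  -8.3]  turn(deg) [-0.08 -1.68 -0.46]  shift after turn(mm) [ 45.9 193.8  -9.4]
```

>>> move_arm([
  {"tx": 0.006,"ty": 0.027,"tz": -0.003,"ax": 0,"ay": -1,"az": -0.5,"jaw": 255},
  {"tx": 0.006,"ty": 0.027,"tz": -0.003,"ax": 0,"ay": -0.5,"az": 0,"jaw": 255},
  {"tx": 0.006,"ty": 0.027,"tz": -0.003,"ax": 0,"ay": 0,"az": 0,"jaw": 255},
  {"tx": 0.006,"ty": 0.027,"tz": -0.002,"ax": 0,"ay": 0,"az": 0,"jaw": 255},
  {"tx": 0.006,"ty": 0.02,"tz": 0,"ax": 0,"ay": 0,"az": 0,"jaw": 255},
  {"tx": 0.002,"ty": 0.01,"tz": 0,"ax": 0,"ay": 0,"az": 0,"jaw": 255},
  {"tx": 0,"ty": 0,"tz": 0,"ax": 0,"ay": 0,"az": 0,"jaw": 255},
])

```text
time: 14.65
tool_pos: [0.5146, 0.2876, 0.1971]
tool_rot: [-0.006, 0.1, 0.995, -0.0]
contact_force: [-0.4, -0.1, -6.2]
gripper_width: 0.147
```

```bash
python3 -c "
from h import *
go(.52,.331,.2,77.6)"
```

```text
t14.65 pos [0.5146 0.2876 0.1971] yaw 78.52 F [-0.4 -0.1 -6.2] w 0.147
  shift now(mm) [ 3.4 43.6 -2.9]  turn(deg) [-0.09 -0.66  0.91]  shift after turn(mm) [ 4.  43.6 -2.9]
```

>>> move_arm([
  {"tx": 0.002,"ty": 0.02,"tz": 0,"ax": 0,"ay": -0.6,"az": 0.9,"jaw": 255},
  {"tx": 0.002,"ty": 0.015,"tz": 0,"ax": 0,"ay": 0,"az": 0,"jaw": 255},
  {"tx": 0,"ty": 0.005,"tz": 0.01,"ax": 0,"ay": 0,"az": 0,"jaw": 255},
  {"tx": 0,"ty": 0,"tz": 0.01,"ax": 0,"ay": 0,"az": 0,"jaw": 255},
  {"tx": 0,"ty": 0,"tz": 0,"ax": 0,"ay": 0,"az": 0,"jaw": 255},
])

```text
time: 15.15
tool_pos: [0.5186, 0.3255, 0.1733]
tool_rot: [-0.002, 0.108, 0.994, -0.003]
contact_force: [-0.1, -0.1, -4.7]
gripper_width: 0.151
```

```bash
python3 -c "
from h import *
import pickle
go(.52,.331,.16,77.6)
for n,(x0,y0,w,h),k in(('top',(110,110,150,150),4),('side',(180,190,150,140),4)):
  f=manip.grab_frame(n);pickle.dump(f,open(n+'11.pkl','wb'));im=cv2.resize(f['color'][y0:y0+h,x0:x0+w],None,fx=k,fy=k,interpolation=cv2.INTER_CUBIC)
  save(n+'11',np.clip(im*1.4,0,255).astype(np.uint8))"
```

```text
t15.15 pos [0.5186 0.3255 0.1733] yaw 77.58 F [-0.1 -0.1 -4.7] w 0.151
  shift now(mm) [-0.2  5.8 13.3]  turn(deg) [-0.41 -0.19 -0.02]  shift after turn(mm) [-0.2  5.7 13.3]
```

View pics/top11.png

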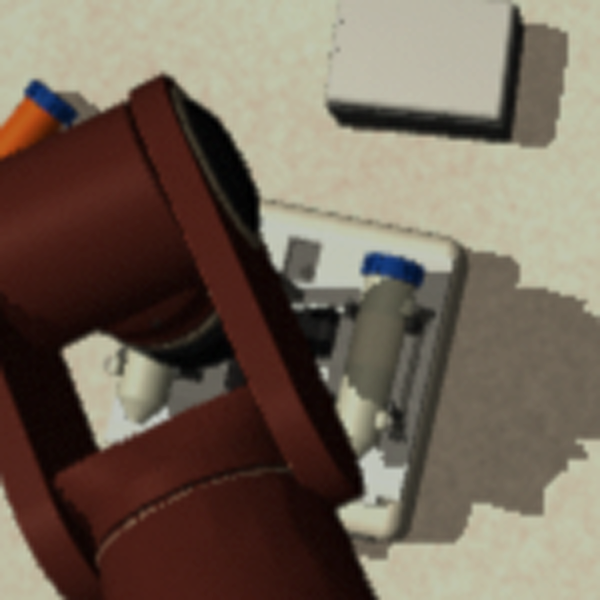

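View pics/side11.png

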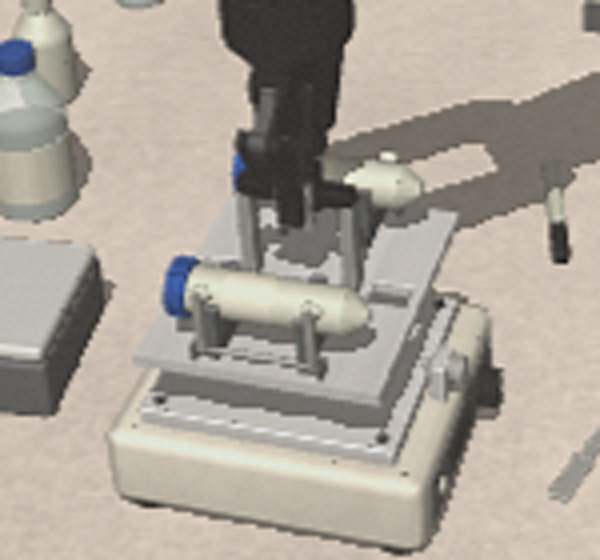

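```bash
python3 - <<'E'
from h import *
import pickle
S=pickle.load(open('side0.pkl','rb'));F=pickle.load(open('side11.pkl','rb'))
def P(L,x0,y0,s,z): return np.array([onz(S,x0+(u+.5)/s-.5,y0+(v+.5)/s-.5,z) for u,v in L])
ang=lambda v:np.degrees(np.arctan2(v[1],v[0])).round(2)
p=P([(245,80),(663,143),(553,410),(108,333)],200,245,7,.075)
print(p.round(4),p.mean(0),[np.linalg.norm(p[i]-p[(i+1)%4]).round(4) for i in range(4)],[ang(p[0]-p[1]),ang(p[3]-p[2])])
s=P([(270,90),(630,147),(529,382),(140,314)],200,245,7,.075); print('screws',s.round(4),s.mean(0),[ang(s[0]-s[1]),ang(s[3]-s[2])])
x0,y0,w,h,k=210,235,90,60,8
im=cv2.resize(F['color'][y0:y0+h,x0:x0+w],None,fx=k,fy=k,interpolation=cv2.INTER_CUBIC);save('side12',np.clip(im*1.4,0,255).astype(np.uint8))
E
```

```text
[[0.5864 0.2465 0.075 ]
 [0.4274 0.2804 0.075 ]
 [0.459  0.4233 0.075 ]
 [0.6139 0.3897 0.075 ]] [0.52166437 0.33496587 0.075     ] [np.float64(0.1626), np.float64(0.1464), np.float64(0.1585), np.float64(0.1458)] [np.float64(-12.04), np.float64(-12.24)]
screws [[0.5761 0.2524 0.075 ]
 [0.4394 0.2831 0.075 ]
 [0.4679 0.4099 0.075 ]
 [0.6045 0.3796 0.075 ]] [0.52196123 0.33125769 0.075     ] [np.float64(-12.64), np.float64(-12.51)]
```

View pics/side12.png

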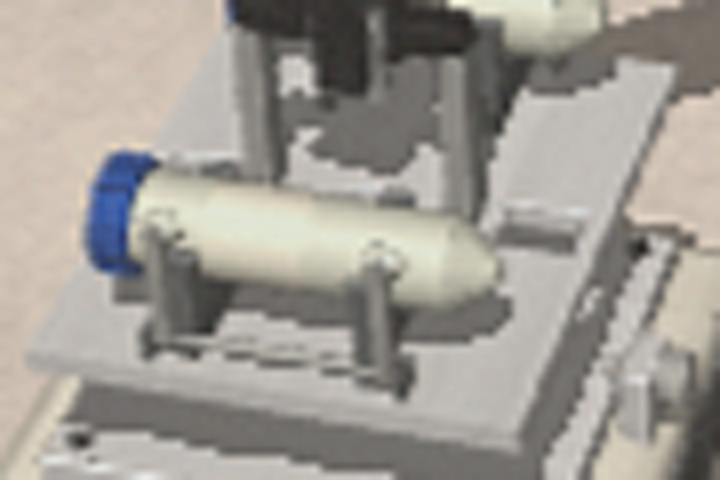

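```bash
python3 - <<'E'
from h import *
import pickle
S=pickle.load(open('side11.pkl','rb'))
def P(L,x0,y0,s,z): return np.array([onz(S,x0+(u+.5)/s-.5,y0+(v+.5)/s-.5,z) for u,v in L])
ang=lambda v:np.degrees(np.arctan2(v[1],v[0])).round(2)
p=P([(30,355),(518,435),(674,66)],210,235,8,.1246)
print(p.round(4),'ctr',(p[0]+p[2])/2,np.linalg.norm(p[0]-p[1]),np.linalg.norm(p[1]-p[2]),ang(p[0]-p[1]),ang(p[1]-p[2])-90)
s=manip.state();t=s['tool_pos'];q=s['tool_rot'];M=Ro.from_quat([q[1],q[2],q[3],q[0]]).as_matrix()
d=(p[0]+p[2])/2-t;print('ctr-tcp',d.round(4),'tool axes',(M.T@d).round(4),t)
E
```

```text
[[0.6113 0.3998 0.1246]
 [0.4669 0.4306 0.1246]
 [0.4291 0.252  0.1246]] ctr [0.52021319 0.32591359 0.1246    ] 0.14770604985572613 0.18255085919828218 -12.05 -11.930000000000007
ctr-tcp [ 0.0009  0.0001 -0.0503] tool axes [-0.0009  0.0006  0.0503] [0.51929072 0.32577201 0.17490884]
```

>>> move_arm([
  {"tx": 0,"ty": 0.0055,"tz": 0.005,"ax": -0.4,"ay": -0.2,"az": 0,"jaw": 255},
  {"tx": 0,"ty": 0,"tz": 0.005,"ax": 0,"ay": 0,"az": 0,"jaw": 255},
  {"tx": 0,"ty": 0,"tz": 0,"ax": 0,"ay": 0,"az": 0,"jaw": 255},
])

```text
time: 15.55
tool_pos: [0.5213, 0.3305, 0.1649]
tool_rot: [0.002, 0.109, 0.994, 0.001]
contact_force: [-0.3, 1.1, -5.6]
gripper_width: 0.151
```

```bash
python3 -c "
from h import *
go(.52,.3315,.155,77.6)"
```

```text
t15.55 pos [0.5213 0.3305 0.1649] yaw 77.47 F [-0.3  1.1 -5.6] w 0.151
  shift now(mm) [1.5 0.6 9.9]  turn(deg) [ 0.15  0.2  -0.13]  shift after turn(mm) [1.4 0.7 9.9]
```

>>> move_arm([
  {"tx": 0.0015,"ty": 0.0005,"tz": 0.005,"ax": 0.1,"ay": 0.2,"az": -0.1,"jaw": 255},
  {"tx": 0,"ty": 0,"tz": 0.005,"ax": 0,"ay": 0,"az": 0,"jaw": 255},
])

```text
time: 15.75
tool_pos: [0.5204, 0.3316, 0.1554]
tool_rot: [0.001, 0.108, 0.994, 0.001]
contact_force: [0.3, -0.2, -4.7]
gripper_width: 0.151
```

```bash
python3 -c "
from h import *
go(.52,.3315,.13,77.6)
x0,y0,w,h,k=200,235,110,90,7
F=manip.grab_frame('side');im=cv2.resize(F['color'][y0:y0+h,x0:x0+w],None,fx=k,fy=k,interpolation=cv2.INTER_CUBIC);save('side13',np.clip(im*1.4,0,255).astype(np.uint8))"
```

```text
t15.75 pos [0.5204 0.3316 0.1554] yaw 77.57 F [ 0.3 -0.2 -4.7] w 0.151
  shift now(mm) [ 0.5 -0.2 25.4]  turn(deg) [ 0.11  0.07 -0.03]  shift after turn(mm) [ 0.4 -0.2 25.4]
```

View pics/side13.png

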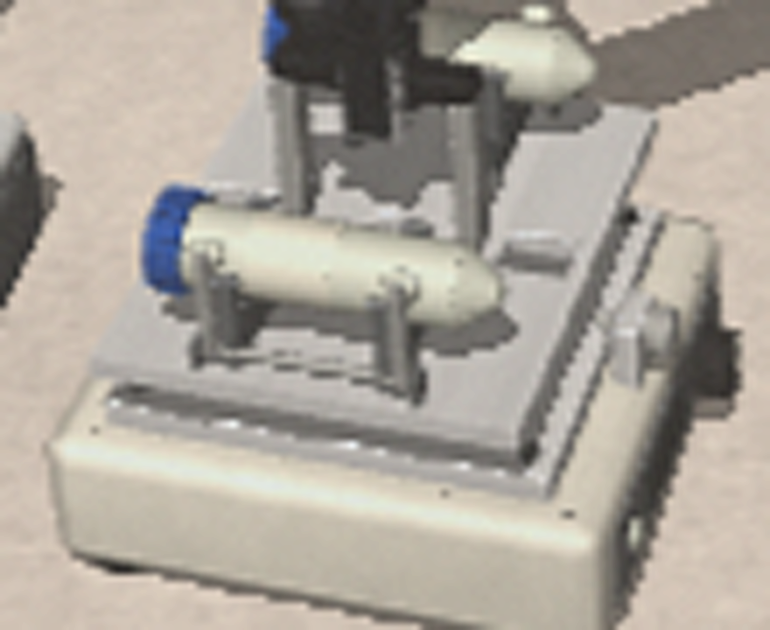

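Tray is square over the deck. Lowering in small steps, watching force.

>>> move_arm([
  {"tx": 0,"ty": 0,"tz": 0.003,"ax": 0,"ay": 0,"az": 0,"jaw": 255},
  {"tx": 0,"ty": 0,"tz": 0.003,"ax": 0,"ay": 0,"az": 0,"jaw": 255},
])

```text
time: 16.0
tool_pos: [0.5202, 0.3314, 0.148]
tool_rot: [0.0, 0.108, 0.994, 0.001]
contact_force: [-0.2, -0.4, -3.7]
gripper_width: 0.149
```

>>> move_arm([
  {"tx": 0,"ty": 0,"tz": 0.003,"ax": 0,"ay": 0,"az": 0,"jaw": 255},
])

```text
time: 16.1
tool_pos: [0.5202, 0.3314, 0.1447]
tool_rot: [0.0, 0.108, 0.994, 0.001]
contact_force: [0.3, 0.3, -4.8]
gripper_width: 0.149
```

>>> move_arm([
  {"tx": 0,"ty": 0,"tz": 0.003,"ax": 0,"ay": 0,"az": 0,"jaw": 255},
])

```text
time: 16.2
tool_pos: [0.5202, 0.3314, 0.1415]
tool_rot: [0.0, 0.108, 0.994, 0.001]
contact_force: [0.9, -0.0, -5.2]
gripper_width: 0.154
```

>>> move_arm([
  {"tx": 0,"ty": 0,"tz": 0.003,"ax": 0,"ay": 0,"az": 0,"jaw": 255},
])

```text
time: 16.3
tool_pos: [0.5202, 0.3314, 0.1382]
tool_rot: [0.0, 0.108, 0.994, 0.001]
contact_force: [-0.4, -0.1, -4.1]
gripper_width: 0.148
```

>>> move_arm([
  {"tx": 0,"ty": 0,"tz": 0.002,"ax": 0,"ay": 0,"az": 0,"jaw": 255},
])

```text
time: 16.4
tool_pos: [0.5206, 0.3316, 0.1372]
tool_rot: [0.001, 0.108, 0.994, 0.001]
contact_force: [-2.4, -0.9, 4.0]
gripper_width: 0.151
```

>>> move_arm([
  {"tx": 0,"ty": 0,"tz": 0.002,"ax": 0,"ay": 0,"az": 0,"jaw": 255},
])

```text
time: 16.5
tool_pos: [0.5208, 0.3317, 0.1368]
tool_rot: [0.001, 0.108, 0.994, 0.001]
contact_force: [-5.3, -1.5, 4.1]
gripper_width: 0.15
```

```bash
python3 -c "
from h import *
go(.52,.3315,.1317,77.6)"
```

```text
t16.50 pos [0.5208 0.3317 0.1368] yaw 77.58 F [-5.3 -1.5  4.1] w 0.15
  shift now(mm) [ 0.8 -0.4  5.1]  turn(deg) [ 0.1   0.1  -0.02]  shift after turn(mm) [ 0.8 -0.4  5.1]
```

>>> move_arm([
  {"tx": 0.001,"ty": -0.0003,"tz": 0.004,"ax": 0.1,"ay": 0.1,"az": 0,"jaw": 255},
])

```text
time: 16.6
tool_pos: [0.5205, 0.3318, 0.1348]
tool_rot: [0.001, 0.108, 0.994, 0.0]
contact_force: [-2.9, -2.6, 5.8]
gripper_width: 0.15
```

>>> move_arm([
  {"tx": 0.0005,"ty": 0,"tz": 0.004,"ax": 0,"ay": 0,"az": 0,"jaw": 255},
])

```text
time: 16.7
tool_pos: [0.5207, 0.3319, 0.1328]
tool_rot: [0.002, 0.108, 0.994, 0.0]
contact_force: [-3.4, -3.9, 8.1]
gripper_width: 0.15
```

```bash
python3 -c "
from h import *
go(.52,.3315,.1317,77.6)"
```

```text
t16.70 pos [0.5207 0.3319 0.1328] yaw 77.59 F [-3.4 -3.9  8.1] w 0.15
  shift now(mm) [ 0.6 -0.5  1.1]  turn(deg) [ 0.05  0.19 -0.01]  shift after turn(mm) [ 0.6 -0.5  1.1]
```

>>> move_arm([
  {"tx": 0.0005,"ty": -0.0005,"tz": 0.004,"ax": 0,"ay": 0.2,"az": 0,"jaw": 255},
])

```text
time: 16.8
tool_pos: [0.5203, 0.3315, 0.1317]
tool_rot: [0.0, 0.108, 0.994, 0.0]
contact_force: [-11.1, -4.3, 18.3]
gripper_width: 0.152
```

>>> move_arm([
  {"tx": 0.0003,"ty": -0.0005,"tz": 0.004,"ax": 0,"ay": 0.1,"az": 0,"jaw": 255},
])

```text
time: 16.9
tool_pos: [0.5204, 0.3315, 0.1317]
tool_rot: [-0.001, 0.108, 0.994, 0.001]
contact_force: [-11.1, -4.1, 18.5]
gripper_width: 0.148
```

```bash
python3 -c "
from h import *
go(.52,.3315,.1317,77.6)
x0,y0,w,h,k=200,235,110,90,7
F=manip.grab_frame('side');im=cv2.resize(F['color'][y0:y0+h,x0:x0+w],None,fx=k,fy=k,interpolation=cv2.INTER_CUBIC);save('side14',np.clip(im*1.4,0,255).astype(np.uint8))"
```

```text
t16.90 pos [0.5204 0.3315 0.1317] yaw 77.61 F [-11.1  -4.1  18.5] w 0.148
  shift now(mm) [ 0.4 -0.1  0. ]  turn(deg) [ 0.06 -0.07  0.01]  shift after turn(mm) [ 0.4 -0.1  0. ]
```

View pics/side14.png

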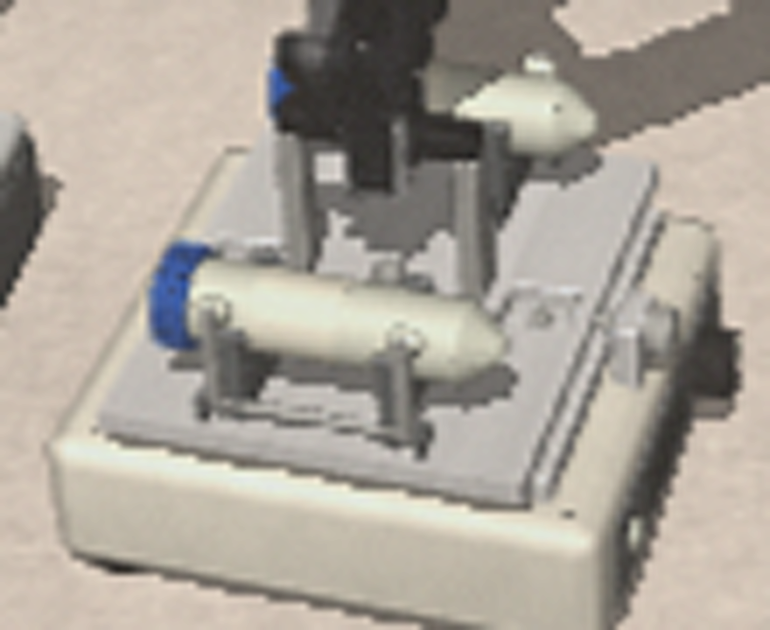

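```bash
python3 -c "
from h import *
x0,y0,w,h,k=110,110,150,150,4
F=manip.grab_frame('top');im=cv2.resize(F['color'][y0:y0+h,x0:x0+w],None,fx=k,fy=k,interpolation=cv2.INTER_CUBIC);save('top15',np.clip(im*1.4,0,255).astype(np.uint8))
for i in range(4): manip.grab_frame('top')
F=manip.grab_frame('side');save('side15',F['color'])
go(.52,.3315,.1317,77.6)"
```

```text
t17.25 pos [0.5205 0.3315 0.1319] yaw 77.61 F [-9.5 -4.2 15.2] w 0.154
  shift now(mm) [ 0.5 -0.1  0.2]  turn(deg) [ 0.07 -0.03  0.01]  shift after turn(mm) [ 0.5 -0.1  0.2]
```

View pics/top15.png

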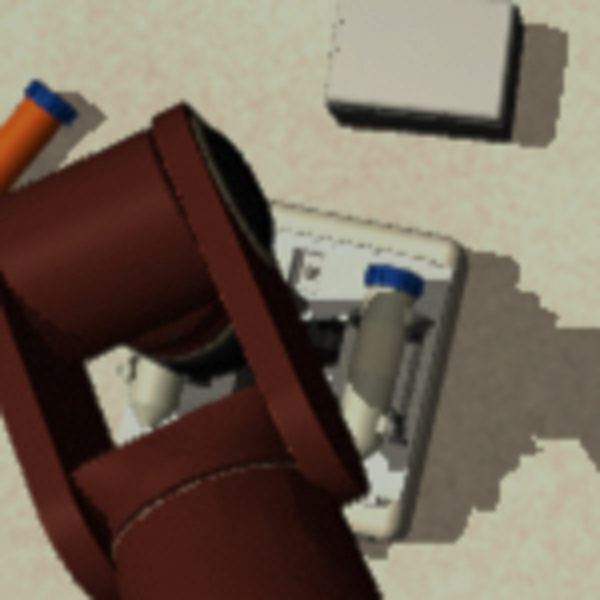

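View pics/side15.png

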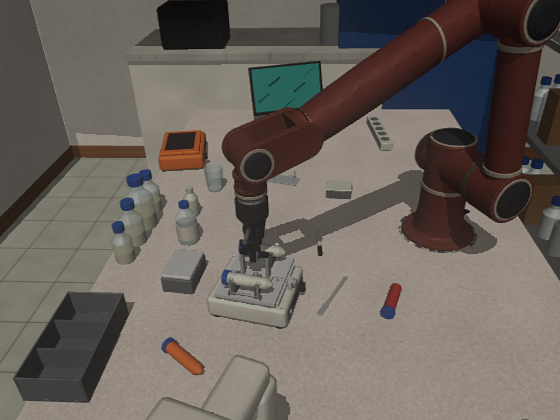

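>>> move_arm([
  {"tx": 0.0005,"ty": 0,"tz": 0.006,"ax": 0,"ay": 0,"az": 0,"jaw": 255},
])

```text
time: 17.35
tool_pos: [0.5203, 0.3316, 0.1316]
tool_rot: [-0.0, 0.108, 0.994, 0.0]
contact_force: [-16.9, -11.1, 28.8]
gripper_width: 0.151
```

```bash
python3 -c "
from h import *
go(.52,.3315,.1317,77.6)
for i in range(10): manip.grab_frame('side')
go(.52,.3315,.1317,77.6)"
```

```text
t17.35 pos [0.5203 0.3316 0.1316] yaw 77.63 F [-16.9 -11.1  28.8] w 0.151
  shift now(mm) [ 0.3 -0.1 -0.1]  turn(deg) [ 0.01 -0.01  0.03]  shift after turn(mm) [ 0.3 -0.1 -0.1]
t17.85 pos [0.5203 0.3315 0.1317] yaw 77.63 F [-14.2  -8.8  22.3] w 0.155
  shift now(mm) [ 0.3 -0.1 -0. ]  turn(deg) [0.03 0.01 0.03]  shift after turn(mm) [ 0.3 -0.1 -0. ]
```

```bash
python3 -c "
from h import *
print(manip.job_done()); go(.52,.3315,.1317,77.6)"
```

```text
the job is handed in; nothing more can be done
None
the job is handed in; nothing more can be done
```

I seated the loose tube in the empty clip and carried the loaded tray to the shaker. It is now over the pin and pressed flush, and I handed the job in with the gripper still holding it down. The clock stood at about 17.9 s of the allowed 61 s.

**Tube:**
- The push past the jaw peaked at about 7 N, fell back to zero, then met the clip bed firmly with the tube at its 42 mm seat height.
- Pictures showed it lying like the other tube. I judged the jaw closed from those pictures and the force drop, not from a jaw reading.

**Tray:**
- It went over the pin with no side load until the collar.
- It stopped hard when the TCP was 131.7 mm above the bench, which is the height I had worked out for flush.
- The last pictures show it square on the deck, with a drive dog inside its slot and both tubes still in their clips.

**Hold:** After 0.5 s of holding, the tray was still flush with about 22 N upward on the tool, down from 29 N just after the last push. There is also about 17 N of sideways load, probably the bore against the pin, which I left.

**Disagreements:**
- The two cameras differed by 2 to 4 mm on the tray's and shaker's positions. I used values in between, and the fit came out fine.
- The tube may sit up to about 3 mm along its length from the clip's middle.

Nothing else on the bench looked moved in the last pictures.

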